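# Pack, snap shut and scan the picnic box

### The arm

A 6-joint arm with a two-finger parallel gripper is mounted at the origin on a cart in front of the work surface, level with it; the furniture and walls round the work are solid. World frame = base frame: x ahead of the robot, y to its left, z up, the work surface at z = 0. Lengths are in mm, angles in rad, forces in N, time in s.
With the tool pointing down it reaches from about 300 to 775 mm from the base axis. Payload 14.6 kg.
Tool frame: the origin (TCP) lies midway between the tips of the shut fingers; the grasp point (between the pads) lies 19 mm behind it; z points along the fingers, y is the direction in which the jaws open and shut (so a half turn about z gives the same grasp; the last joint's range is limited). The gripper opens to 94 mm and grips with 3 to 60 N. Pads are 16 mm wide; open, the fingers measure 119 mm over their backs; the gripper's body (75 mm by 177 mm) begins 78 mm behind the grasp point.
Start: joints at [1.227, 0.3, 1.521, -0, 1.321, -0.067], TCP at [150.301, 529.055, 205.446] pointing down, gripper open.
Joint ranges: [-3.03, 3.03], [-0.79, 2.21], [0.23, 2.52], [-1.04, 4.18], [0, 3.07], [-2.55, 2.55]. Speed limits (rad/s): [2.22, 2.22, 2.57, 3.14, 3.14, 3.14].

### API

Orientations are given as [roll, pitch, yaw] about the fixed x, y, z axes, in that order (R = Rz(yaw) Ry(pitch) Rx(roll)).
In Python, from cell import manip gives the robot as it stands.
- The arm moves only by the tool play_rows, never from a script. Its argument "commands" is a list of rows, each an object of numbers: "x", "y", "z": the shift along the tool's x, y, z in m; "wx", "wy", "wz": the turn, a rotation vector about the tool's x, y, z in degrees; "grip": the opening, from 0 (shut) to 1 (fully open). In form: [{"x": .., "y": .., "z": .., "wx": .., "wy": .., "wz": .., "grip": ..}, ...]. A call has 1 to 20 rows; each row shifts and turns the commanded pose from where the row before left it, along the tool's axes as they then stand; what a row does not reach is not made up. A row lasts 1/8 s, in which the tool goes at most 62.5 mm and 10.7 degrees, less where a joint would pass 70% of its speed; a pose out of reach is approached as far as the arm can. A call is refused whole if a number of a shift passes 0.0625 or a number of a turn 10.7, either way. A call with a gripper value outside its range is refused whole. The fingers move at their own pace and stop on an object; "squeeze" is the grip in N (left out, the last holds). Time passes only in rows, so rows that do not move let the fingers close. It gives the time, the measured TCP pose, the force and the opening at its end, in the units of the state.
- manip.read_state(): the state, without advancing time (a new reading comes with each control period).
- manip.camera(name): name is "scene" or "side" or "wrist"; returns (picture, depth): 384x512x3 uint8, red, green, blue; 384x512 float32, mm along the optical axis (not along the pixel's ray), 0 where there is no reading.
- manip.camera_info(name): a dict with "intrinsics" (3x3 intrinsics, pixels), "camera_from_world" (4x4, takes a point from world to camera coordinates); the wrist camera has in their place "tool_from_camera" (4x4, takes a point from camera to tool coordinates, whose origin is the TCP and whose axes are the flange's). Camera axes: x right, y up, looking along -z (the intrinsics and any distortion apply to the point x, -y, -z); pixel columns grow to the right and rows downward; lengths in mm; the calibration is good to about 2 mm. A picture is of the moment at which its call begins: read the wrist's pose just before it. camera_info takes no time and is no camera call.
- manip.sign_off(): hands the job in, once; it reports no verdict.
The state is a dict: "clock": time; "joints": joint angles; "qd": joint speeds; "effort": joint torques, N m; "eef_pos": TCP position; "eef_rot": TCP orientation; "wrist_force": force on the tool from outside, world axes, zero at the start; "moment": the same for the moment, N m; "finger_gap": finger opening in mm.
Only numpy, scipy, OpenCV 4.12 (cv2) and the standard library are available. Lean on these libraries where they do the work, as an engineer would, in place of code of your own. Each camera call takes 0.05 s, during which the arm holds its last target.

### The job

Take every small tin, nut jar and shaker that stands between the grey food box and its lid, and stand it upright in the box; put the lid on so that it sits flat on the rim, and then press down all four snap tabs until each lies flat. Then pick up the handheld scanner and aim it squarely at the middle of the barcode label on the end of the box, its window about 8 cm away, hold it quite still there for two seconds, and lay it back along its charging mat, flat side down as before. Leave the timer, teaspoon, mug and bottle where they are.

Things in the scene. Friction and masses are not known exactly. Their poses are not given: they have to be found in the camera images.
- food_box: Mid-grey open food box, 224 (its x) x 162 (y) x 106 mm high, walls 6 mm, floor 5 mm, inside 212 x 150 mm, 1.6 kg, standing free, its long side (x) roughly along world +y. Origin at the centre of its underside, z up. A white barcode label is on its -x end. Three items fit in it in a row along its x, 66 mm apart.
- label (a point): Centre of the 70 x 50 mm upright barcode label (plain black bars on white paper) on the box's -x end, the end toward the robot's right, 55 mm above the box's underside. Axes are those of the box: the label looks along -x of the box.
- box_lid: Loose off-white lid, plate 228 (x) x 166 (y) x 7 mm, 0.38 kg, right way up; round-edged sealing ring below (206 x 144 mm outside, 8 mm deep, 3 mm play all round in the box), bar handle, four dark snap tabs. Origin: centre of the ring's underside, z up; plate z = 8 to 15 mm. Seated, the origin is 98 mm above the box's underside, the plate on the rim; either way round fits.
- lid_handle (a point): Centre of the lid's bar handle, 37 mm above the lid's origin. The bar is 70 mm long (lid x), 14 mm wide (lid y), 16 mm high (z 29 to 45 mm), on two posts; pinch across its 14 mm. The tabs leave 88 mm free along x around it.
- tab_1 (a joint): Snap tab of the lid, +x end of the +y long side. Hinge joint in rad: 0 to 0.15 at the start (standing up about 35 degrees), 0.6 = pressed fully down, flat on the lid. A stiff friction hinge (0.12 N m, about 4 to 5 N at the pad) that stays where it is left; there is a firm stop at 0.6.
- tab_1_pad (a point): Pressing pad on top of tab_1, 28 mm out from its hinge; axes fixed to the tab. The tab is 42 mm wide (lid x, centred 66 mm from the lid's middle) and 36 mm long, hinged 47 mm from the lid's long middle line, its outer end over the rim. Pressed from above, the pad sinks about 16 mm and ends 75 mm from the middle line, 21 mm above the lid's origin.
- tab_2 (a joint): Snap tab of the lid, -x end of the +y long side. Hinge joint in rad: 0 to 0.15 at the start (standing up about 35 degrees), 0.6 = pressed fully down, flat on the lid. A stiff friction hinge (0.12 N m, about 4 to 5 N at the pad) that stays where it is left; there is a firm stop at 0.6.
- tab_2_pad (a point): Pressing pad on top of tab_2, 28 mm out from its hinge; axes fixed to the tab. The tab is 42 mm wide (lid x, centred 66 mm from the lid's middle) and 36 mm long, hinged 47 mm from the lid's long middle line, its outer end over the rim. Pressed from above, the pad sinks about 16 mm and ends 75 mm from the middle line, 21 mm above the lid's origin.
- tab_3 (a joint): Snap tab of the lid, +x end of the -y long side. Hinge joint in rad: 0 to 0.15 at the start (standing up about 35 degrees), 0.6 = pressed fully down, flat on the lid. A stiff friction hinge (0.12 N m, about 4 to 5 N at the pad) that stays where it is left; there is a firm stop at 0.6.
- tab_3_pad (a point): Pressing pad on top of tab_3, 28 mm out from its hinge; axes fixed to the tab. The tab is 42 mm wide (lid x, centred 66 mm from the lid's middle) and 36 mm long, hinged 47 mm from the lid's long middle line, its outer end over the rim. Pressed from above, the pad sinks about 16 mm and ends 75 mm from the middle line, 21 mm above the lid's origin.
- tab_4 (a joint): Snap tab of the lid, -x end of the -y long side. Hinge joint in rad: 0 to 0.15 at the start (standing up about 35 degrees), 0.6 = pressed fully down, flat on the lid. A stiff friction hinge (0.12 N m, about 4 to 5 N at the pad) that stays where it is left; there is a firm stop at 0.6.
- tab_4_pad (a point): Pressing pad on top of tab_4, 28 mm out from its hinge; axes fixed to the tab. The tab is 42 mm wide (lid x, centred 66 mm from the lid's middle) and 36 mm long, hinged 47 mm from the lid's long middle line, its outer end over the rim. Pressed from above, the pad sinks about 16 mm and ends 75 mm from the middle line, 21 mm above the lid's origin.
- scanner: Handheld label scanner, grey, 140 mm long (its x) and 32 mm high: handle 30 mm wide and 28 mm high from x = -70 to 32 mm, head 44 mm wide from x = 30 to 70 mm with a dark window in its end. 0.13 kg. Origin at the centre of its underside, z up. Lies on the charging mat at the start. It reads when held still and square to a label, its window about 80 mm away; there is no trigger to pull.
- scanner_window (a point): Centre of the scanner's window, at x = 70, z = 16 mm of the scanner; it looks along the scanner's +x.
- scanner_spot (a point): The reading spot, 80 mm straight ahead of the window; it should lie on the middle of the label.
- charge_mat: Thin dark charging mat, 170 (x) x 66 (y) x 6 mm, fixed on the worktop. Origin at the centre of its underside; the scanner lies along its x, its own origin 6 mm above the mat's.
- tin: Small food tin, cylinder 57 mm diameter, 72 mm high, 0.18 kg. Stands upright on the worktop at the start; origin at the centre of its underside, z up. May be absent.
- nut_jar: Jar of nuts with a green screw lid, 60 mm across, 90 mm high. Stands upright on the worktop at the start; origin at the centre of its underside, z up. May be absent.
- grey_mill: Shaker with ground pepper, body 44 mm diameter up to z = 70 mm, narrower grey cap (34 mm), 90 mm high. Stands upright on the worktop at the start; origin at the centre of its underside, z up. May be absent.
- white_mill: Shaker with salt, body 44 mm diameter up to z = 70 mm, narrower cap (34 mm), 90 mm high. Stands upright on the worktop at the start; origin at the centre of its underside, z up. May be absent.
- kitchen_timer: Kitchen timer, 61 mm, bystander behind the work.
- teaspoon: Teaspoon, bystander behind the work.
- mug: White mug, bystander behind the work.
- sauce_bottle: Small clear bottle, 208 mm high, bystander behind the box.
There are look-alikes about, which are no part of the job. Leave any blue look-alike of the tin alone.

How it is judged (in metres and radians):
On the way, in this order (a step that is already met when the one before it is completed fails the run):
1. every item stands upright in the box (x of tin in the frame of food_box between -0.106 and 0.106 m and y of tin in the frame of food_box between -0.075 and 0.075 m and z of each of tin, nut_jar, grey_mill, white_mill in the frame of food_box below 0.012 m and angle between each of tin, nut_jar, grey_mill, white_mill's own z axis and vertical below 0.25 rad and x of nut_jar in the frame of food_box between -0.106 and 0.106 m and y of nut_jar in the frame of food_box between -0.075 and 0.075 m and x of grey_mill in the frame of food_box between -0.106 and 0.106 m and y of grey_mill in the frame of food_box between -0.075 and 0.075 m and x of white_mill in the frame of food_box between -0.106 and 0.106 m and y of white_mill in the frame of food_box between -0.075 and 0.075 m), for 0.2 s.
2. the lid sits flat on the rim, the items inside (all of step 1 and x of box_lid in the frame of food_box between -0.007 and 0.007 m and y of box_lid in the frame of food_box between -0.007 and 0.007 m and z of box_lid in the frame of food_box between 0.093 and 0.102 m and angle between the z axis of box_lid and the z axis of food_box, either way round below 0.04 rad and angle between the x axis of box_lid and the x axis of food_box, either way round below 0.1 rad), for 0.2 s.
3. all four tabs are pressed down on the seated lid (x of box_lid in the frame of food_box between -0.007 and 0.007 m and y of box_lid in the frame of food_box between -0.007 and 0.007 m and z of box_lid in the frame of food_box between 0.093 and 0.102 m and angle between the z axis of box_lid and the z axis of food_box, either way round below 0.04 rad and angle between the x axis of box_lid and the x axis of food_box, either way round below 0.1 rad and value of joint each of tab_1, tab_2, tab_3, tab_4 above 0.5 rad), for 0.2 s.
4. with the lid locked, the scanner is held still and square before the label, its reading spot on the label's middle, for 1.5 s (all of step 3 and y of scanner_spot in the frame of label between -0.015 and 0.015 m and z of scanner_spot in the frame of label between -0.015 and 0.015 m and x of scanner_spot in the frame of label between -0.035 and 0.035 m and x of scanner_window in the frame of label between -0.118 and -0.042 m and angle between the x axis of scanner and the x axis of food_box, either way round below 0.2 rad and linear speed of scanner below 0.03 m/s and angular speed of scanner below 0.3 rad/s), for 1.5 s.
At the end, for the whole second after the job is handed in: Items upright in the box; lid flat on the rim (7 mm, 0.1 rad); tabs all over 0.5 rad; scanner was held 1.5 s, spot within 15 mm of the label's middle (35 mm in depth), within 0.2 rad of square; it lies flat at rest on the mat, within 30 mm along, 18 mm across, 0.3 rad of its length (all of step 1 and all of step 3 and x of scanner in the frame of charge_mat between -0.03 and 0.03 m and y of scanner in the frame of charge_mat between -0.018 and 0.018 m and z of scanner in the frame of charge_mat below 0.011 m and angle between scanner's own z axis and vertical below 0.1 rad and angle between the x axis of scanner and the x axis of charge_mat, either way round below 0.3 rad and linear speed of scanner below 0.02 m/s and angle between food_box's own z axis and vertical below 0.05 rad); the robot touches nothing.
It fails at once if a bystander was moved more than 3 cm (distance of any of kitchen_timer, teaspoon, mug, sauce_bottle from where it was at the start of the episode above 0.03 m).
It fails at once if the food box was tipped (angle between food_box's own z axis and vertical above 0.3 rad).
Of tin, nut_jar, grey_mill, white_mill only 2 to 3 are there at a start; the rules pass over those that are not, and their reading is None.
At some moment in a run one of scanner, box_lid may be knocked a few centimetres aside while the robot is not near it.
It also fails if it takes over 208 s, if anything falls off the work surface, if the arm or the gripper's body presses on something with over 40 N, if the wrist force passes 120 N, or if a joint passes its speed limit or range.

## Working session

There is one attempt and no reset: what is moved stays moved. The work goes in short steps, Python scripts to look and compute and a tool call to move; the robot and the scene stay as the last step left them, time stands still between calls to the robot, and variables do not carry over. Pictures are saved under pics/ and viewed, and the job is handed in when it is done.

Besides the shell and the picture viewer there is one more tool, called after "Call:" by a JSON object that holds its "fn" and its "kwargs". play_rows: Moves the arm, as the interface text tells. Its arguments: {"type":"object","properties":{"commands":{"type":"array"},"squeeze":{"type":"number"}},"required":["commands"]}

```bash
ls -la; mkdir -p pics; python3 - <<'E'
from cell import manip
import cv2, numpy as np
print(manip.read_state())
for n in ["scene","side","wrist"]:
    p,d=manip.camera(n); cv2.imwrite(f"pics/{n}0.png",p[:,:,::-1]); np.savez(f"{n}0.npz",p=p,d=d)
    print(n,manip.camera_info(n), p.shape,(d>0).mean())
E
```

```text
total 12
drwxr-xr-x  3 agent agent 4096 Dec  7 15:04 .
drwxr-xr-x 23 root  root  4096 Dec  7 15:04 ..
drwxr-xr-x  2 agent agent 4096 Dec  7 15:04 pics
{'clock': 0.0, 'joints': array([ 1.22739074e+00,  3.00476269e-01,  1.52157316e+00,  2.28384837e-05,
        1.32070027e+00, -6.65665925e-02]), 'qd': array([ 0.00229652,  0.00056575,  0.00237968,  0.00067997,  0.00016169,
       -0.00027949]), 'effort': array([-1.30441786e-04, -5.31802976e+01, -3.52743852e+01,  7.08482321e-02,
        2.43696116e-02, -1.10207927e-04]), 'eef_pos': array([150.21577861, 528.81918143, 204.88684499]), 'eef_rot': array([-3.14043964e+00, -9.90362548e-05,  2.86474793e+00]), 'wrist_force': array([ 0.14924135, -0.68415737, -0.25713032]), 'moment': array([ 0.0190635 , -0.00333728, -0.02099635]), 'finger_gap': 93.84201830403205}
scene {'intrinsics': array([[484.56374111,   0.        , 257.79404102],
       [  0.        , 484.56374111, 198.0369531 ],
       [  0.        ,   0.        ,   1.        ]]), 'camera_from_world': array([[ 7.19477308e-01, -6.94355504e-01,  1.49277044e-02,
        -4.31725861e+02],
       [ 
[... 722 characters left out ...]
194e+02],
       [ 0.00000000e+00,  0.00000000e+00,  0.00000000e+00,
         1.00000000e+00]])} (384, 512, 3) 0.9958241780598959
wrist {'intrinsics': array([[278.51450432,   0.        , 255.78458493],
       [  0.        , 278.51450432, 192.19623705],
       [  0.        ,   0.        ,   1.        ]]), 'tool_from_camera': array([[ 9.25156143e-04,  9.58038545e-01,  2.86637907e-01,
         8.46463102e+01],
       [ 9.99999505e-01, -7.81004784e-04, -6.17235169e-04,
         5.35531873e-01],
       [-3.67469507e-04,  2.86638336e-01, -9.58038793e-01,
        -1.80375909e+02],
       [ 0.00000000e+00,  0.00000000e+00,  0.00000000e+00,
         1.00000000e+00]])} (384, 512, 3) 0.9959920247395834
```

View pics/scene0.png

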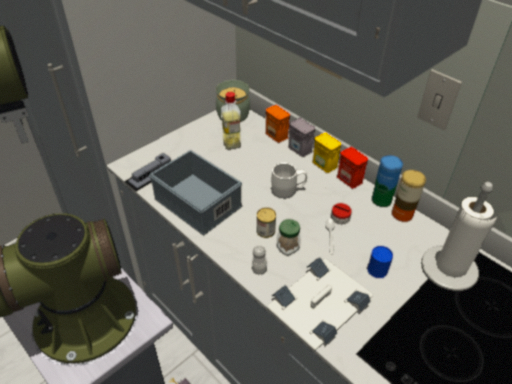

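View pics/side0.png

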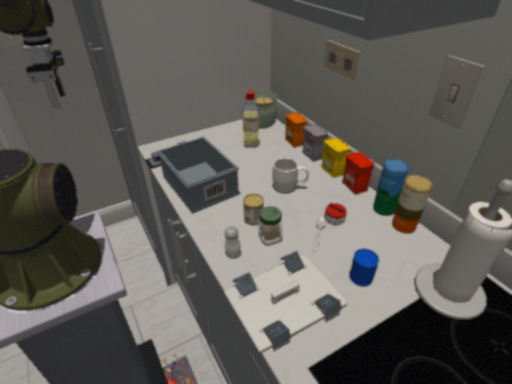

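View pics/wrist0.png

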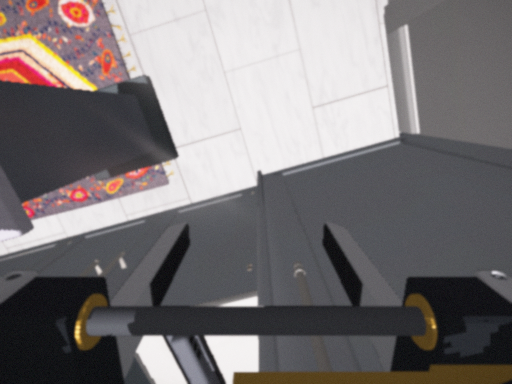

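Scene picture: food box at (197,190) with the label at (222,210), scanner on its mat at (150,170), lid at (322,297). Candidates: yellow tin (265,222), green-lidded jar (289,236), shaker (259,258). Look-alikes to leave are the blue tin (380,262), the blue and brown jars (386,180)/(408,195), and the boxes and canister at the back.

```bash
cat > h.py <<'E'
import numpy as np, cv2
from scipy.spatial.transform import Rotation as Rn
def cloud(d,info,T=None):
    K=np.array(info["intrinsics"]); h,w=d.shape
    u,v=np.meshgrid(np.arange(w),np.arange(h)); 
    c=np.stack([(u-K[0,2])/K[0,0]*d,-(v-K[1,2])/K[1,1]*d,-d,np.ones_like(d)],-1)
    M=np.linalg.inv(info["camera_from_world"]) if T is None else T
    P=(c@M.T)[...,:3]; P[d<=0]=np.nan
    return P
def tool_T(st):
    T=np.eye(4);T[:3,:3]=Rn.from_euler("xyz",st["eef_rot"]).as_matrix();T[:3,3]=st["eef_pos"];return T
def snap(manip,n,tag):
    st=manip.read_state(); p,d=manip.camera(n); info=manip.camera_info(n)
    cv2.imwrite(f"pics/{n}_{tag}.png",p[:,:,::-1])
    T=tool_T(st)@info["tool_from_camera"] if n=="wrist" else None
    return p,d,cloud(d,info,T)
def delta(st,pos,rot):
    "shift in tool axes (m) & turn (deg rotvec) from state to target"
    R=Rn.from_euler("xyz",st["eef_rot"]); 
    return R.inv().apply(np.array(pos)-st["eef_pos"])/1000,(R.inv()*Rn.from_euler("xyz",rot)).as_rotvec(degrees=True)
E
python3 - <<'E'
from h import *
from cell import manip
for n in ["scene","side"]:
    z=np.load(n+"0.npz"); P=cloud(z["d"],manip.camera_info(n)); p=z["p"]
    ok=(P[...,0]>250)&(P[...,0]<1000)&(P[...,1]>-700)&(P[...,1]<800)&(P[...,2]>-20)&(P[...,2]<260)
    print(n,ok.sum())
    # topdown
    s=1.9
    im=np.zeros((600,800,3),np.uint8); zb=np.full((600,800),-1e9)
    for q,c in zip(P[ok],p[ok]):
        i=int((1000-q[0])/750*600*.99); j=int((800-q[1])/1500*800*.99)
        if 0<=i<598 and 0<=j<798 and q[2]>zb[i,j]: im[i:i+2,j:j+2]=c[::-1]; zb[i:i+2,j:j+2]=q[2]
    cv2.imwrite(f"pics/top_{n}.png",im)
E
```

```text
scene 91131
side 91954
```

View pics/top_scene.png

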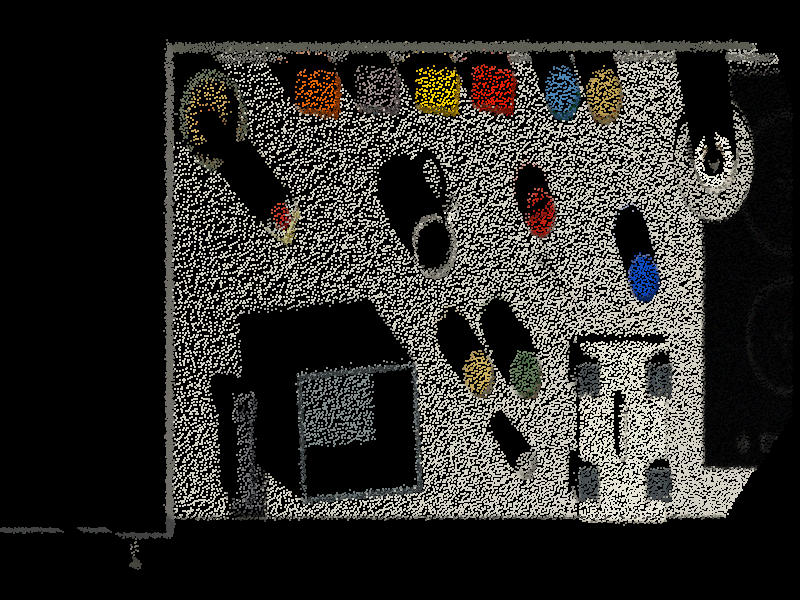

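View pics/top_side.png

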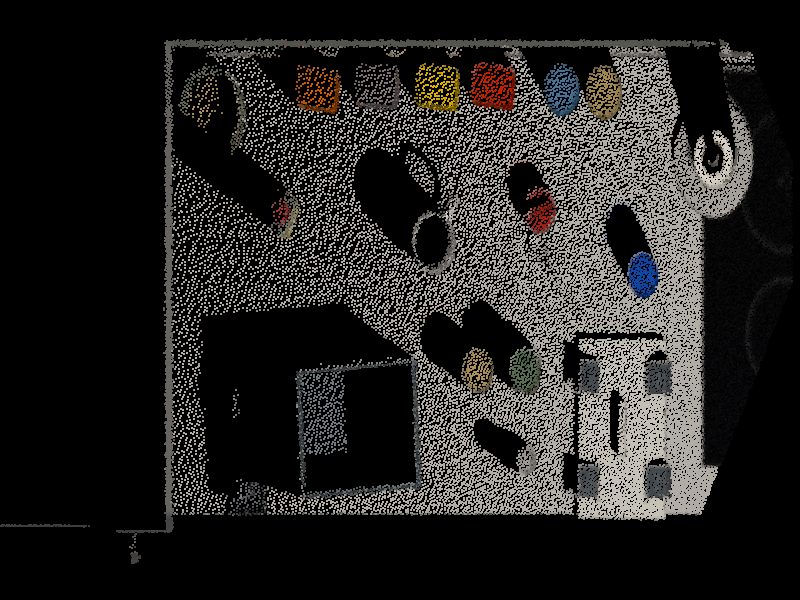

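```bash
python3 - <<'E'
from h import *
from cell import manip
C={n:(np.load(n+"0.npz")["p"],cloud(np.load(n+"0.npz")["d"],manip.camera_info(n))) for n in ["scene","side"]}
def reg(P,x,y,z): 
    return (P[...,0]>x[0])&(P[...,0]<x[1])&(P[...,1]>y[0])&(P[...,1]<y[1])&(P[...,2]>z[0])&(P[...,2]<z[1])
for n,(p,P) in C.items():
    print(n)
    m=reg(P,(400,600),(150,330),(-5,5)); print(" table z?",np.nanmedian(P[reg(P,(550,620),(-250,300),(-20,20))][:,2]))
    for nm,x,y,z in [("tin",(490,580),(-140,-72),(60,85)),("jar",(490,580),(-235,-150),(82,100)),("mill",(380,450),(-230,-150),(80,100)),("millbody",(380,450),(-230,-150),(20,60))]:
        q=P[reg(P,x,y,z)]
        if len(q): 
            zt=np.percentile(q[:,2],90); t=q[q[:,2]>zt-5]; (cx,cy),r=cv2.minEnclosingCircle(t[:,:2].astype(np.float32))
            print(nm,len(t),"ztop",zt.round(1),"c",cx,cy,"r",r)
    q=P[reg(P,(340,580),(-20,270),(98,116))]; r=cv2.minAreaRect(q[:,:2].astype(np.float32)); print("box",r,np.median(q[:,2]))
    q=P[reg(P,(330,620),(-470,-260),(9,30))]; r=cv2.minAreaRect(q[:,:2].astype(np.float32)); print("lid",r,np.median(q[:,2]))
    q=P[reg(P,(330,620),(-440,-300),(40,52))]; 
    if len(q): print("handle",cv2.minAreaRect(q[:,:2].astype(np.float32)),np.median(q[:,2]),len(q))
    for zr in [(3,9),(25,45)]:
        q=P[reg(P,(300,560),(275,400),zr)]
        if len(q)>5: print("scan",zr,cv2.minAreaRect(q[:,:2].astype(np.float32)),len(q),np.median(q[:,2]))
p=C["scene"][0]; 
a=cv2.resize(p[140:200,110:200],None,fx=8,fy=8,interpolation=cv2.INTER_CUBIC); cv2.imwrite("pics/scan_crop.png",a[:,:,::-1])
b=cv2.resize(p[195:285,230:320],None,fx=6,fy=6,interpolation=cv2.INTER_CUBIC); cv2.imwrite("pics/items_crop.png",b[:,:,::-1])
E
```

```text
scene
 table z? -2.3884261919229175
tin 188 ztop 70.5 c 527.2833251953125 -105.806396484375 r 30.64990234375
jar 253 ztop 89.7 c 527.9578857421875 -194.09881591796875 r 29.87965965270996
mill 64 ztop 87.2 c 414.0885314941406 -192.57525634765625 r 14.52834701538086
millbody 41 ztop 55.9 c 413.0017395019531 -194.9954376220703 r 18.166078567504883
box ((454.72161865234375, 120.02355194091797), (170.01303100585938, 233.29501342773438), 3.837418556213379) 101.79303384356803
lid ((478.94775390625, -376.04534912109375), (282.00640869140625, 190.43731689453125), 1.4592047929763794) 13.56833967052603
handle ((461.1945495605469, -344.34063720703125), (158.76547241210938, 85.285888671875), 0.9924088716506958) 42.66606176444452 124
scan (3, 9) ((409.53118896484375, 336.0479736328125), (131.3717041015625, 106.15431213378906), 0.08754517138004303) 115 4.707025630708586
scan (25, 45) ((434.9763488769531, 336.9282531738281), (141.56239318847656, 46.100074768066406), 0.5759093165397644) 315 31.543751669423727
side
 table z? -0.1414573862944053
tin 237 ztop 70.8 c 532.3297729492188 -103.89716339111328
[... 214 characters left out ...]
375 -195.32611083984375 r 16.949617385864258
box ((460.3027648925781, 121.81356048583984), (170.1621856689453, 234.35841369628906), 3.4108293056488037) 102.92980195998666
lid ((459.1812744140625, -377.3545837402344), (185.84829711914062, 228.61595153808594), 89.64167785644531) 14.666163052484762
handle ((490.6949462890625, -350.22705078125), (142.90982055664062, 52.23699951171875), 41.09210968017578) 43.40886682403425 197
scan (3, 9) ((370.5005187988281, 329.4940490722656), (40.907230377197266, 68.31733703613281), 1.8236750364303589) 96 5.349519003802243
scan (25, 45) ((439.60980224609375, 343.27801513671875), (137.90737915039062, 31.657333374023438), 8.399638175964355) 51 33.098126579487825
```

View pics/scan_crop.png

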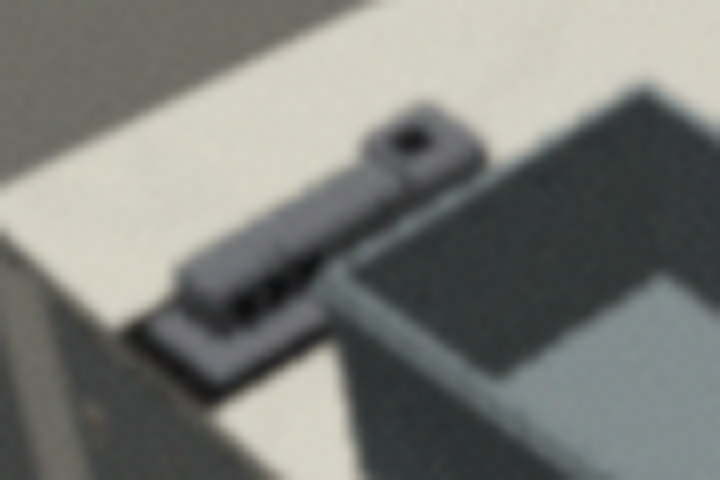

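View pics/items_crop.png

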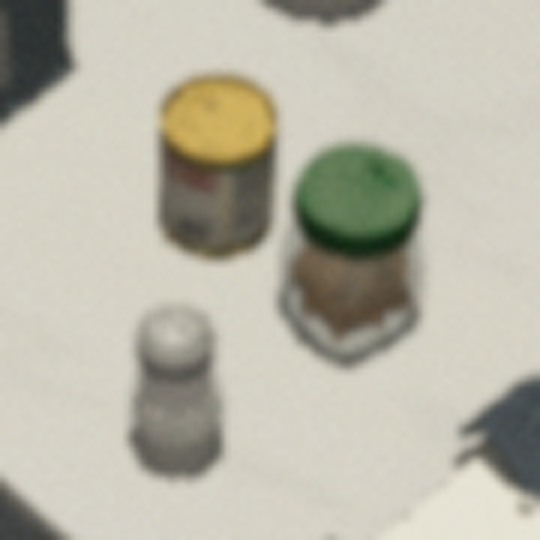

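The crops confirm the yellow tin, the green-lidded jar and a shaker, and show the scanner's head and window at its far (+x) end. Next I go above the items for a wrist view.

Call:
{"fn": "play_rows", "kwargs": {"commands": [{"z":-0.05},{"z":-0.05},{"wz":9.3},{"wz":9.3},{"wz":9.3},{"wz":9.3},{"wz":9.3},{"wz":9.3},{"wz":9.3},{"wz":9.0},{}]}}

```text
$.commands[0]: bad value
```

Call:
{"fn": "play_rows", "kwargs": {"commands": [{"x":-0.048,"y":0.023},{"x":-0.048,"y":0.023},{"x":-0.048,"y":0.023},{"x":-0.048,"y":0.023},{"x":-0.048,"y":0.023},{"x":-0.048,"y":0.023},{"x":-0.048,"y":0.023},{"x":-0.048,"y":0.023},{"x":-0.048,"y":0.023},{"x":-0.048,"y":0.023},{"x":-0.048,"y":0.023},{"x":-0.048,"y":0.023},{"x":-0.048,"y":0.023},{"x":-0.048,"y":0.023},{"x":-0.048,"y":0.023},{},{}]}}

```text
$.commands[0]: bad value
```

Call:
{"fn": "play_rows", "kwargs": {"commands": [{"x":0,"y":0,"z":-0.05,"wx":0,"wy":0,"wz":0,"grip":1},{"x":0,"y":0,"z":-0.05,"wx":0,"wy":0,"wz":9,"grip":1},{"x":0,"y":0,"z":0,"wx":0,"wy":0,"wz":9,"grip":1},{"x":0,"y":0,"z":0,"wx":0,"wy":0,"wz":9,"grip":1},{"x":0,"y":0,"z":0,"wx":0,"wy":0,"wz":9,"grip":1},{"x":0,"y":0,"z":0,"wx":0,"wy":0,"wz":9,"grip":1},{"x":0,"y":0,"z":0,"wx":0,"wy":0,"wz":9,"grip":1},{"x":0,"y":0,"z":0,"wx":0,"wy":0,"wz":10,"grip":1},{"x":0,"y":0,"z":0,"wx":0,"wy":0,"wz":10,"grip":1},{"x":0,"y":0,"z":0,"wx":0,"wy":0,"wz":0,"grip":1}]}}

```text
clock: 1.4
eef_pos: [150.3, 529.0, 305.2]
eef_rot: [-3.141, 0.0, 1.574]
wrist_force: [-0.4, 0.7, -0.9]
finger_gap: 94.0
```

Call:
{"fn": "play_rows", "kwargs": {"commands": [{"x":-0.048,"y":0.023,"z":0,"wx":0,"wy":0,"wz":0,"grip":1},{"x":-0.048,"y":0.023,"z":0,"wx":0,"wy":0,"wz":0,"grip":1},{"x":-0.048,"y":0.023,"z":0,"wx":0,"wy":0,"wz":0,"grip":1},{"x":-0.048,"y":0.023,"z":0,"wx":0,"wy":0,"wz":0,"grip":1},{"x":-0.048,"y":0.023,"z":0,"wx":0,"wy":0,"wz":0,"grip":1},{"x":-0.048,"y":0.023,"z":0,"wx":0,"wy":0,"wz":0,"grip":1},{"x":-0.048,"y":0.023,"z":0,"wx":0,"wy":0,"wz":0,"grip":1},{"x":-0.048,"y":0.023,"z":0,"wx":0,"wy":0,"wz":0,"grip":1},{"x":-0.048,"y":0.023,"z":0,"wx":0,"wy":0,"wz":0,"grip":1},{"x":-0.048,"y":0.023,"z":0,"wx":0,"wy":0,"wz":0,"grip":1},{"x":-0.048,"y":0.023,"z":0,"wx":0,"wy":0,"wz":0,"grip":1},{"x":-0.048,"y":0.023,"z":0,"wx":0,"wy":0,"wz":0,"grip":1},{"x":-0.048,"y":0.023,"z":0,"wx":0,"wy":0,"wz":0,"grip":1},{"x":-0.048,"y":0.023,"z":0,"wx":0,"wy":0,"wz":0,"grip":1},{"x":-0.048,"y":0.023,"z":0,"wx":0,"wy":0,"wz":0,"grip":1},{"x":0,"y":0,"z":0,"wx":0,"wy":0,"wz":0,"grip":1},{"x":0,"y":0,"z":0,"wx":0,"wy":0,"wz":0,"grip":1}]}}

```text
clock: 3.52
eef_pos: [496.8, -189.6, 305.3]
eef_rot: [-3.141, -0.0, 1.576]
wrist_force: [0.5, 0.3, 0.5]
finger_gap: 94.1
```

```bash
python3 - <<'E'
from h import *
from cell import manip
p,d,P=snap(manip,"wrist","1"); np.savez("w1.npz",p=p,P=P)
def reg(P,x,y,z): 
    return (P[...,0]>x[0])&(P[...,0]<x[1])&(P[...,1]>y[0])&(P[...,1]<y[1])&(P[...,2]>z[0])&(P[...,2]<z[1])
print("table",np.nanmedian(P[reg(P,(440,480),(-180,-60),(-20,20))][:,2]))
for nm,x,y,z in [("tin",(490,580),(-145,-65),(60,85)),("jar",(480,590),(-240,-150),(82,100)),("mill",(380,460),(-240,-150),(80,100))]:
    q=P[reg(P,x,y,z)]
    if len(q):
        zt=np.percentile(q[:,2],90); t=q[q[:,2]>zt-5]; (cx,cy),r=cv2.minEnclosingCircle(t[:,:2].astype(np.float32))
        print(nm,len(t),"ztop",zt.round(1),"c",cx,cy,"r",r,"mean",t.mean(0))
q=P[reg(P,(340,580),(-20,270),(98,116))]
if len(q): print("box",cv2.minAreaRect(q[:,:2].astype(np.float32)),np.median(q[:,2]),q.min(0),q.max(0))
E
```

```text
table 1.323951444120496
tin 1302 ztop 72.3 c 530.5173950195312 -102.97003173828125 r 28.355432510375977 mean [ 530.72628315 -102.38248347   70.64450702]
jar 1203 ztop 92.2 c 531.6592407226562 -191.2371826171875 r 29.204736709594727 mean [ 531.73004773 -190.15446672   90.99556174]
mill 270 ztop 90.1 c 418.6856384277344 -189.07972717285156 r 14.358973503112793 mean [ 418.73526915 -188.78267901   88.42245884]
box ((464.8056640625, 13.429718971252441), (168.48565673828125, 15.183720588684082), 1.2670767307281494) 104.37690020906729 [380.46599664   4.11161339  98.00654633] [548.92637548  19.8809806  109.64163565]
```

View pics/wrist_1.png

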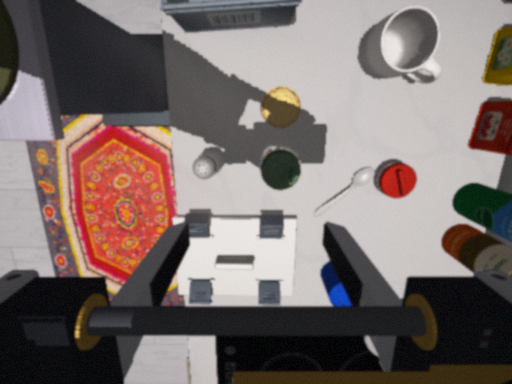

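Wrist view 1 shows the tin top at (281,107), the jar lid at (281,168), the shaker at (207,165), the lid handle at (235,261) and the box's label end at the top. Heights of 72, 92 and 90 mm agree with the given sizes. Tin first.

Call:
{"fn": "play_rows", "kwargs": {"commands": [{"x":0.029,"y":0.0113,"z":0.02,"wx":0,"wy":0,"wz":0,"grip":1},{"x":0.029,"y":0.0113,"z":0.04,"wx":0,"wy":0,"wz":0,"grip":1},{"x":0.029,"y":0.0113,"z":0.04,"wx":0,"wy":0,"wz":0,"grip":1},{"x":0,"y":0,"z":0.04,"wx":0,"wy":0,"wz":0,"grip":1},{"x":0,"y":0,"z":0.04,"wx":0,"wy":0,"wz":0,"grip":1},{"x":0,"y":0,"z":0.035,"wx":0,"wy":0,"wz":0,"grip":1},{"x":0,"y":0,"z":0.03,"wx":0,"wy":0,"wz":0,"grip":1},{"x":0,"y":0,"z":0.02,"wx":0,"wy":0,"wz":0,"grip":1},{"x":0,"y":0,"z":0.01,"wx":0,"wy":0,"wz":0,"grip":1},{"x":0,"y":0,"z":0,"wx":0,"wy":0,"wz":0,"grip":1},{"x":0,"y":0,"z":0,"wx":0,"wy":0,"wz":0,"grip":0.4},{"x":0,"y":0,"z":0,"wx":0,"wy":0,"wz":0,"grip":0.4},{"x":0,"y":0,"z":0,"wx":0,"wy":0,"wz":0,"grip":0.4},{"x":0,"y":0,"z":0,"wx":0,"wy":0,"wz":0,"grip":0.4},{"x":0,"y":0,"z":0,"wx":0,"wy":0,"wz":0,"grip":0.4},{"x":0,"y":0,"z":0,"wx":0,"wy":0,"wz":0,"grip":0.4}], "squeeze": 20}}

```text
clock: 5.58
eef_pos: [530.9, -103.1, 30.6]
eef_rot: [3.141, 0.0, 1.573]
wrist_force: [0.0, -0.2, 3.3]
finger_gap: 57.2
```

Call:
{"fn": "play_rows", "kwargs": {"commands": [{"x":0,"y":0,"z":-0.02,"wx":0,"wy":0,"wz":0,"grip":0.4},{"x":0,"y":0,"z":-0.04,"wx":0,"wy":0,"wz":0,"grip":0.4},{"x":0,"y":0,"z":-0.045,"wx":0,"wy":0,"wz":0,"grip":0.4},{"x":0,"y":0,"z":-0.045,"wx":0,"wy":0,"wz":0,"grip":0.4},{"x":0.02,"y":-0.01,"z":-0.045,"wx":0,"wy":0,"wz":0,"grip":0.4},{"x":0.04,"y":-0.02,"z":-0.04,"wx":0,"wy":0,"wz":0,"grip":0.4},{"x":0.03,"y":-0.02,"z":-0.015,"wx":0,"wy":0,"wz":0,"grip":0.4},{"x":0.03,"y":-0.02,"z":0,"wx":0,"wy":0,"wz":0,"grip":0.4},{"x":0,"y":0,"z":0,"wx":0,"wy":0,"wz":0,"grip":0.4},{"x":0,"y":0,"z":0,"wx":0,"wy":0,"wz":0,"grip":0.4},{"x":0,"y":0,"z":0,"wx":0,"wy":0,"wz":0,"grip":0.4}]}}

```text
clock: 6.95
eef_pos: [460.7, 16.2, 280.1]
eef_rot: [-3.141, 0.0, 1.572]
wrist_force: [1.1, 0.2, -1.8]
finger_gap: 57.1
```

```bash
cat >> h.py <<'E'
def reg(P,x,y,z): 
    return (P[...,0]>x[0])&(P[...,0]<x[1])&(P[...,1]>y[0])&(P[...,1]<y[1])&(P[...,2]>z[0])&(P[...,2]<z[1])
E
python3 - <<'E'
from h import *
from cell import manip
st=manip.read_state(); print(st["eef_pos"],st["finger_gap"])
p,d,P=snap(manip,"wrist","2"); np.savez("w2.npz",p=p,P=P)
m=reg(P,(350,580),(-5,270),(97,116)); q=P[m]
r=cv2.minAreaRect(q[:,:2].astype(np.float32)); print(r,np.median(q[:,2]),q.min(0),q.max(0)); print(cv2.boxPoints(r))
m2=(m*255).astype(np.uint8); cv2.imwrite("pics/m2.png",m2)
f=P[reg(P,(390,520),(20,220),(-2,15))]; print("floor z",np.median(f[:,2]),len(f))
s=P[reg(P,(330,560),(290,390),(24,45))]; print("scanner",len(s)); 
if len(s): print(cv2.minAreaRect(s[:,:2].astype(np.float32)),s[:,2].max(),s.min(0),s.max(0))
E
```

```text
[460.72548851  16.20019009 280.06347922] 57.144207740712375
((458.86077880859375, 115.6121597290039), (169.3471221923828, 213.43458557128906), 3.6513140201568604) 105.77794247413789 [367.90663037   4.51076333  97.01479199] [548.43443316 218.48042227 110.23342308]
[[367.5629   216.72044 ]
 [381.1553     3.71911 ]
 [550.1587    14.503876]
 [536.5663   227.5052  ]]
floor z 7.298959183896102 11659
scanner 0
```

View pics/wrist_2.png

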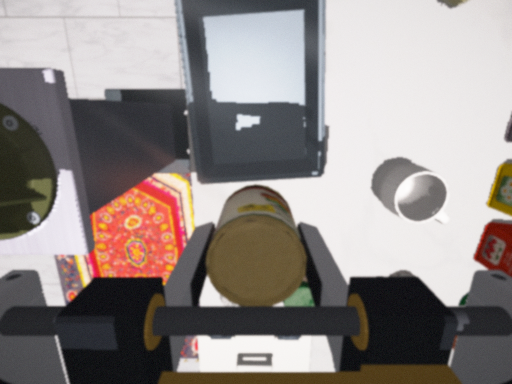

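View pics/m2.png

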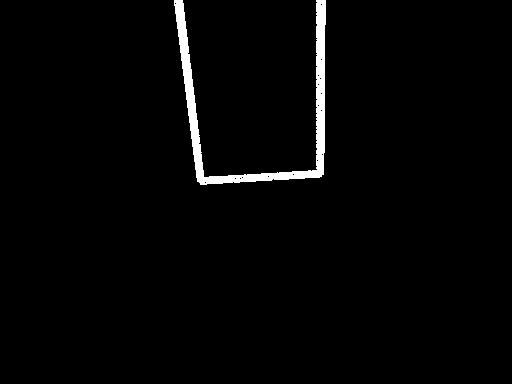

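Wrist view 2 shows the tin held at (255,250) and the box rim running from (190,180) to (325,170), with far corners cut off. The box yaw is about 3.65°, and the centre is about (458,122.5), which agrees with the other views. Tin goes to the far slot.

Call:
{"fn": "play_rows", "kwargs": {"commands": [{"x":0.03,"y":-0.001,"z":0,"wx":0,"wy":0,"wz":-1.8,"grip":0.4},{"x":0.045,"y":-0.004,"z":0,"wx":0,"wy":0,"wz":-1.8,"grip":0.4},{"x":0.045,"y":0.001,"z":0,"wx":0,"wy":0,"wz":0,"grip":0.4},{"x":0.03,"y":0.001,"z":0,"wx":0,"wy":0,"wz":0,"grip":0.4},{"x":0.02,"y":0.002,"z":0,"wx":0,"wy":0,"wz":0,"grip":0.4},{"x":0,"y":0,"z":0,"wx":0,"wy":0,"wz":0,"grip":0.4},{"x":0,"y":0,"z":0.04,"wx":0,"wy":0,"wz":0,"grip":0.4},{"x":0,"y":0,"z":0.04,"wx":0,"wy":0,"wz":0,"grip":0.4},{"x":0,"y":0,"z":0.03,"wx":0,"wy":0,"wz":0,"grip":0.4},{"x":0,"y":0,"z":0,"wx":0,"wy":0,"wz":0,"grip":0.4}]}}

```text
clock: 8.25
eef_pos: [451.1, 185.5, 168.9]
eef_rot: [-3.138, 0.001, 1.635]
wrist_force: [0.0, 0.4, -1.7]
finger_gap: 57.0
```

Call:
{"fn": "play_rows", "kwargs": {"commands": [{"x":0.003,"y":0.0025,"z":0.03,"wx":0,"wy":0,"wz":0,"grip":0.4},{"x":0,"y":0,"z":0.03,"wx":0,"wy":0,"wz":0,"grip":0.4},{"x":0,"y":0,"z":0.03,"wx":0,"wy":0,"wz":0,"grip":0.4},{"x":0,"y":0,"z":0.02,"wx":0,"wy":0,"wz":0,"grip":0.4},{"x":0,"y":0,"z":0.012,"wx":0,"wy":0,"wz":0,"grip":0.4},{"x":0,"y":0,"z":0.008,"wx":0,"wy":0,"wz":0,"grip":0.4},{"x":0,"y":0,"z":0.001,"wx":0,"wy":0,"wz":0,"grip":0.4},{"x":0,"y":0,"z":0,"wx":0,"wy":0,"wz":0,"grip":0.4}]}}

```text
clock: 9.25
eef_pos: [454.3, 190.0, 40.0]
eef_rot: [3.141, -0.0, 1.636]
wrist_force: [0.5, -0.4, -2.2]
finger_gap: 57.1
```

Call:
{"fn": "play_rows", "kwargs": {"commands": [{"x":0,"y":0,"z":0.002,"wx":0,"wy":0,"wz":0,"grip":0.4},{"x":0,"y":0,"z":0.001,"wx":0,"wy":0,"wz":0,"grip":0.4},{"x":0,"y":0,"z":0,"wx":0,"wy":0,"wz":0,"grip":0.4},{"x":0,"y":0,"z":0,"wx":0,"wy":0,"wz":0,"grip":0.8},{"x":0,"y":0,"z":0,"wx":0,"wy":0,"wz":0,"grip":0.8},{"x":0,"y":0,"z":0,"wx":0,"wy":0,"wz":0,"grip":0.8},{"x":0,"y":0,"z":0,"wx":0,"wy":0,"wz":0,"grip":0.8},{"x":0,"y":0,"z":-0.02,"wx":0,"wy":0,"wz":0,"grip":0.8},{"x":0,"y":0,"z":-0.04,"wx":0,"wy":0,"wz":0,"grip":0.8},{"x":0,"y":0,"z":-0.045,"wx":0,"wy":0,"wz":0,"grip":0.8},{"x":0,"y":0,"z":-0.045,"wx":0,"wy":0,"wz":0,"grip":0.8},{"x":0,"y":0,"z":-0.045,"wx":0,"wy":0,"wz":0,"grip":0.8},{"x":0,"y":0,"z":-0.04,"wx":0,"wy":0,"wz":0,"grip":0.8},{"x":0,"y":0,"z":0,"wx":0,"wy":0,"wz":0,"grip":1},{"x":0,"y":0,"z":0,"wx":0,"wy":0,"wz":0,"grip":1}]}}

```text
clock: 11.12
eef_pos: [453.7, 189.8, 270.5]
eef_rot: [-3.14, 0.0, 1.636]
wrist_force: [-0.8, 0.0, 0.1]
finger_gap: 91.4
```

```bash
python3 - <<'E'
from h import *
from cell import manip
p,d,P=snap(manip,"wrist","3"); p2,_,P2=snap(manip,"scene","3")
s=P[reg(P,(330,570),(290,400),(22,48))]; print("scanner",len(s)); 
if len(s): print(cv2.minAreaRect(s[:,:2].astype(np.float32)),s[:,2].max(),s.min(0),s.max(0))
m=reg(P,(350,580),(200,270),(97,116)); q=P[m]
if len(q): print("far rim",cv2.minAreaRect(q[:,:2].astype(np.float32)),q.min(0),q.max(0))
for n,Q in (("w",P),("s",P2)):
    q=Q[reg(Q,(400,510),(140,230),(60,90))]
    if len(q): print(n,"tin",np.median(q,0),cv2.minEnclosingCircle(q[:,:2].astype(np.float32)))
E
```

```text
scanner 2810
((440.1356201171875, 338.3592529296875), (141.26779174804688, 43.73799133300781), 4.6884050369262695) 43.54470243011406 [368.60497817 320.53163894  22.0453544 ] [510.35547904 365.29178206  43.54470243]
far rim ((452.51776123046875, 222.68426513671875), (44.879638671875, 170.5196533203125), 89.89466094970703) [367.26553663 200.09105989  97.22275293] [537.75235683 244.98611159 109.49129134]
w tin [453.08064346 191.32976491  76.45761527] ((453.19915771484375, 190.47076416015625), 28.64421272277832)
s tin [444.45426622 198.47017658  72.37352283] ((454.67413330078125, 212.10049438476562), 55.07304000854492)
```

View pics/wrist_3.png

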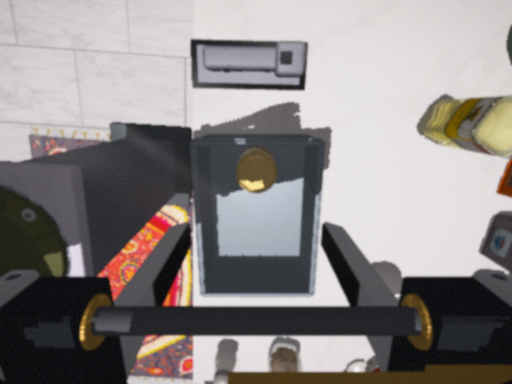

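View pics/scene_3.png

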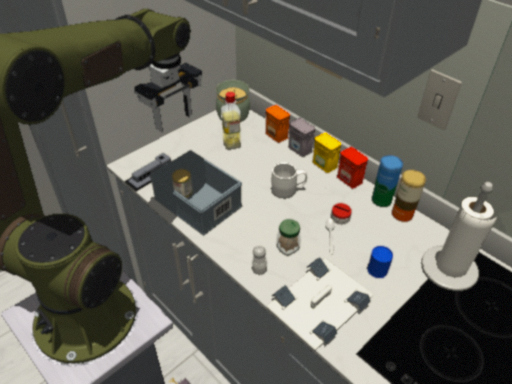

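Wrist view 3: the tin stands in the box at (257,170), and the scanner on its mat at (250,65) has its head to the right (+x). The whole box is visible now, so I fit it from this view.

```bash
python3 - <<'E'
from h import *
from cell import manip
p,d,P=snap(manip,"wrist","4")
q=P[reg(P,(350,580),(-5,270),(99,116))]
r=cv2.minAreaRect(q[:,:2].astype(np.float32)); print(r,np.median(q[:,2])); print(cv2.boxPoints(r)); print(manip.read_state()["eef_pos"])
E
```

```text
((458.4540100097656, 124.44963836669922), (169.27598571777344, 231.78846740722656), 3.76546573638916) 105.72274795388358
[[366.3877    234.53531  ]
 [381.6098      3.2472086]
 [550.5203     14.363968 ]
 [535.2982    245.65207  ]]
[453.64763893 189.75360745 270.26207709]
```

Call:
{"fn": "play_rows", "kwargs": {"commands": [{"x":-0.025,"y":0.004,"z":0,"wx":0,"wy":0,"wz":0,"grip":1},{"x":-0.05,"y":0.007,"z":0,"wx":0,"wy":0,"wz":0,"grip":1},{"x":-0.05,"y":0.007,"z":0,"wx":0,"wy":0,"wz":0,"grip":1},{"x":-0.05,"y":0.007,"z":0,"wx":0,"wy":0,"wz":0,"grip":1},{"x":-0.05,"y":0.007,"z":0,"wx":0,"wy":0,"wz":0,"grip":1},{"x":-0.05,"y":0.007,"z":0,"wx":0,"wy":0,"wz":0,"grip":1},{"x":-0.05,"y":0.007,"z":0,"wx":0,"wy":0,"wz":0,"grip":1},{"x":-0.04,"y":0.005,"z":0.02,"wx":0,"wy":0,"wz":0,"grip":1},{"x":-0.02,"y":0.002,"z":0.04,"wx":0,"wy":0,"wz":0,"grip":1},{"x":0,"y":0,"z":0.04,"wx":0,"wy":0,"wz":0,"grip":1},{"x":0,"y":0,"z":0.02,"wx":0,"wy":0,"wz":0,"grip":1},{"x":0,"y":0,"z":0,"wx":0,"wy":0,"wz":0,"grip":1},{"x":0,"y":0,"z":0,"wx":0,"wy":0,"wz":0,"grip":1}]}}

```text
clock: 12.9
eef_pos: [532.3, -190.9, 152.2]
eef_rot: [3.141, 0.0, 1.636]
wrist_force: [-0.2, -0.0, 0.5]
finger_gap: 94.0
```

Call:
{"fn": "play_rows", "kwargs": {"commands": [{"x":0,"y":0,"z":0.03,"wx":0,"wy":0,"wz":0,"grip":1},{"x":0,"y":0,"z":0.03,"wx":0,"wy":0,"wz":0,"grip":1},{"x":0,"y":0,"z":0.02,"wx":0,"wy":0,"wz":0,"grip":1},{"x":0,"y":0,"z":0.008,"wx":0,"wy":0,"wz":0,"grip":1},{"x":0,"y":0,"z":0,"wx":0,"wy":0,"wz":0,"grip":1},{"x":0,"y":0,"z":0,"wx":0,"wy":0,"wz":0,"grip":0.4},{"x":0,"y":0,"z":0,"wx":0,"wy":0,"wz":0,"grip":0.4},{"x":0,"y":0,"z":0,"wx":0,"wy":0,"wz":0,"grip":0.4},{"x":0,"y":0,"z":0,"wx":0,"wy":0,"wz":0,"grip":0.4},{"x":0,"y":0,"z":0,"wx":0,"wy":0,"wz":0,"grip":0.4}], "squeeze": 25}}

```text
clock: 14.15
eef_pos: [532.2, -190.9, 63.6]
eef_rot: [3.141, 0.0, 1.636]
wrist_force: [0.8, 0.4, 1.5]
finger_gap: 56.7
```

Call:
{"fn": "play_rows", "kwargs": {"commands": [{"x":0,"y":0,"z":-0.02,"wx":0,"wy":0,"wz":0,"grip":0.4},{"x":0,"y":0,"z":-0.04,"wx":0,"wy":0,"wz":0,"grip":0.4},{"x":0,"y":0,"z":-0.045,"wx":0,"wy":0,"wz":0,"grip":0.4},{"x":0.02,"y":-0.003,"z":-0.04,"wx":0,"wy":0,"wz":0,"grip":0.4},{"x":0.035,"y":-0.007,"z":-0.02,"wx":0,"wy":0,"wz":0,"grip":0.4},{"x":0.045,"y":-0.008,"z":0,"wx":0,"wy":0,"wz":0,"grip":0.4},{"x":0.045,"y":-0.008,"z":0,"wx":0,"wy":0,"wz":0,"grip":0.4},{"x":0.045,"y":-0.008,"z":0,"wx":0,"wy":0,"wz":0,"grip":0.4},{"x":0.045,"y":-0.007,"z":0,"wx":0,"wy":0,"wz":0,"grip":0.4},{"x":0.04,"y":-0.006,"z":0,"wx":0,"wy":0,"wz":0,"grip":0.4},{"x":0.03,"y":-0.004,"z":0,"wx":0,"wy":0,"wz":0,"grip":0.4},{"x":0.014,"y":-0.002,"z":0,"wx":0,"wy":0,"wz":0,"grip":0.4},{"x":0,"y":0,"z":0,"wx":0,"wy":0,"wz":0,"grip":0.4},{"x":0,"y":0,"z":0,"wx":0,"wy":0,"wz":0,"grip":0.4}]}}

```text
clock: 15.9
eef_pos: [458.4, 123.2, 228.3]
eef_rot: [-3.141, 0.0, 1.635]
wrist_force: [-0.0, 0.9, -2.7]
finger_gap: 56.3
```

```bash
python3 - <<'E'
from h import *
from cell import manip
p,d,P=snap(manip,"wrist","5"); p,d,P=snap(manip,"scene","5")
E
```

```text
(no output)
```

View pics/wrist_5.png

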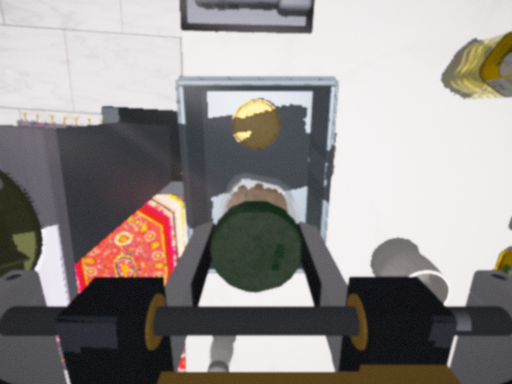

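View pics/scene_5.png

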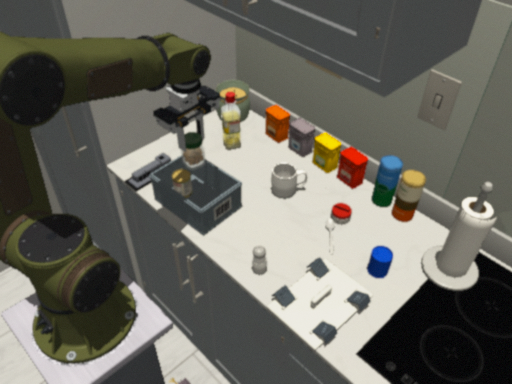

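The jar hangs upright over the middle of the box (wrist 255,245), clear of the tin. Lowering it.

Call:
{"fn": "play_rows", "kwargs": {"commands": [{"x":0,"y":0,"z":0.03,"wx":0,"wy":0,"wz":0,"grip":0.4},{"x":0,"y":0,"z":0.04,"wx":0,"wy":0,"wz":0,"grip":0.4},{"x":0,"y":0,"z":0.035,"wx":0,"wy":0,"wz":0,"grip":0.4},{"x":0,"y":0,"z":0.025,"wx":0,"wy":0,"wz":0,"grip":0.4},{"x":0,"y":0,"z":0.015,"wx":0,"wy":0,"wz":0,"grip":0.4},{"x":0,"y":0,"z":0.009,"wx":0,"wy":0,"wz":0,"grip":0.4},{"x":0,"y":0,"z":0.003,"wx":0,"wy":0,"wz":0,"grip":0.4},{"x":0,"y":0,"z":0,"wx":0,"wy":0,"wz":0,"grip":0.4},{"x":0,"y":0,"z":0,"wx":0,"wy":0,"wz":0,"grip":0.4}]}}

```text
clock: 17.12
eef_pos: [458.6, 124.1, 72.0]
eef_rot: [3.141, -0.0, 1.636]
wrist_force: [-0.0, -0.5, -3.3]
finger_gap: 56.2
```

Call:
{"fn": "play_rows", "kwargs": {"commands": [{"x":0,"y":0,"z":0.001,"wx":0,"wy":0,"wz":0,"grip":0.4},{"x":0,"y":0,"z":0.001,"wx":0,"wy":0,"wz":0,"grip":0.4},{"x":0,"y":0,"z":0.001,"wx":0,"wy":0,"wz":0,"grip":0.4},{"x":0,"y":0,"z":0,"wx":0,"wy":0,"wz":0,"grip":0.4}]}}

```text
clock: 17.62
eef_pos: [458.7, 124.0, 69.4]
eef_rot: [3.14, 0.0, 1.636]
wrist_force: [-1.2, -1.8, 8.8]
finger_gap: 56.5
```

Call:
{"fn": "play_rows", "kwargs": {"commands": [{"x":0,"y":0,"z":0,"wx":0,"wy":0,"wz":0,"grip":0.8},{"x":0,"y":0,"z":0,"wx":0,"wy":0,"wz":0,"grip":0.8},{"x":0,"y":0,"z":0,"wx":0,"wy":0,"wz":0,"grip":0.8},{"x":0,"y":0,"z":-0.02,"wx":0,"wy":0,"wz":0,"grip":0.8},{"x":0,"y":0,"z":-0.04,"wx":0,"wy":0,"wz":0,"grip":0.8},{"x":0,"y":0,"z":-0.045,"wx":0,"wy":0,"wz":0,"grip":1},{"x":-0.02,"y":-0.004,"z":-0.04,"wx":0,"wy":0,"wz":0,"grip":1},{"x":-0.04,"y":-0.008,"z":-0.02,"wx":0,"wy":0,"wz":0,"grip":1},{"x":-0.05,"y":-0.01,"z":0,"wx":0,"wy":0,"wz":0,"grip":1},{"x":-0.05,"y":-0.01,"z":0,"wx":0,"wy":0,"wz":0,"grip":1},{"x":-0.05,"y":-0.01,"z":0,"wx":0,"wy":0,"wz":0,"grip":1},{"x":-0.05,"y":-0.01,"z":0,"wx":0,"wy":0,"wz":0,"grip":1},{"x":-0.03,"y":-0.006,"z":0,"wx":0,"wy":0,"wz":0,"grip":1},{"x":-0.02,"y":-0.003,"z":0.02,"wx":0,"wy":0,"wz":0,"grip":1},{"x":0,"y":0,"z":0.03,"wx":0,"wy":0,"wz":0,"grip":1},{"x":0,"y":0,"z":0.02,"wx":0,"wy":0,"wz":0,"grip":1},{"x":0,"y":0,"z":0,"wx":0,"wy":0,"wz":0,"grip":1},{"x":0,"y":0,"z":0,"wx":0,"wy":0,"wz":0,"grip":1}]}}

```text
clock: 19.88
eef_pos: [418.0, -189.4, 164.3]
eef_rot: [3.141, 0.001, 1.636]
wrist_force: [0.1, 0.5, -1.3]
finger_gap: 94.0
```

```bash
python3 - <<'E'
from h import *
from cell import manip
p,d,P=snap(manip,"scene","6"); p,d,P=snap(manip,"wrist","6")
E
```

```text
(no output)
```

View pics/scene_6.png

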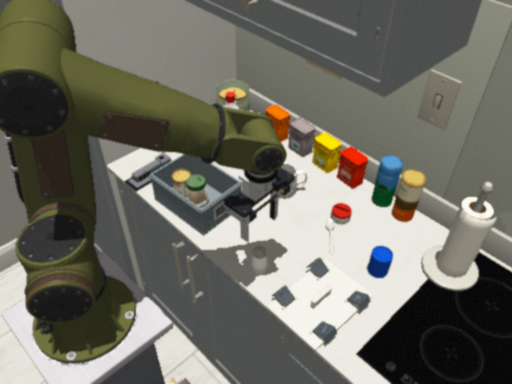

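View pics/wrist_6.png

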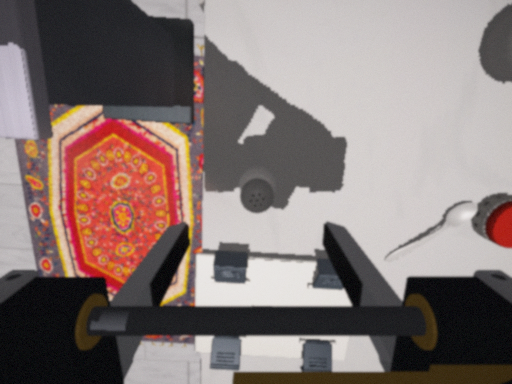

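Scene 6 shows the jar and tin standing in the box at (197,187) and (181,180). Wrist 6 shows the shaker at (257,193), centred between the fingers.

Call:
{"fn": "play_rows", "kwargs": {"commands": [{"x":0,"y":0.0005,"z":0.03,"wx":0,"wy":0,"wz":0,"grip":1},{"x":0,"y":0,"z":0.04,"wx":0,"wy":0,"wz":0,"grip":1},{"x":0,"y":0,"z":0.035,"wx":0,"wy":0,"wz":0,"grip":1},{"x":0,"y":0,"z":0.02,"wx":0,"wy":0,"wz":0,"grip":1},{"x":0,"y":0,"z":0.013,"wx":0,"wy":0,"wz":0,"grip":1},{"x":0,"y":0,"z":0,"wx":0,"wy":0,"wz":0,"grip":1},{"x":0,"y":0,"z":0,"wx":0,"wy":0,"wz":0,"grip":0.3},{"x":0,"y":0,"z":0,"wx":0,"wy":0,"wz":0,"grip":0.3},{"x":0,"y":0,"z":0,"wx":0,"wy":0,"wz":0,"grip":0.3},{"x":0,"y":0,"z":0,"wx":0,"wy":0,"wz":0,"grip":0.3},{"x":0,"y":0,"z":0,"wx":0,"wy":0,"wz":0,"grip":0.3},{"x":0,"y":0,"z":0,"wx":0,"wy":0,"wz":0,"grip":0.3}], "squeeze": 20}}

```text
clock: 21.48
eef_pos: [418.2, -189.3, 25.5]
eef_rot: [3.142, 0.0, 1.636]
wrist_force: [0.8, -0.1, 0.4]
finger_gap: 41.3
```

Call:
{"fn": "play_rows", "kwargs": {"commands": [{"x":0,"y":0,"z":-0.02,"wx":0,"wy":0,"wz":0,"grip":0.3},{"x":0,"y":0,"z":-0.04,"wx":0,"wy":0,"wz":0,"grip":0.3},{"x":0,"y":0,"z":-0.045,"wx":0,"wy":0,"wz":0,"grip":0.3},{"x":0.01,"y":0,"z":-0.045,"wx":0,"wy":0,"wz":0,"grip":0.3},{"x":0.03,"y":0.008,"z":-0.02,"wx":0,"wy":0,"wz":0,"grip":0.3},{"x":0.045,"y":0.012,"z":0,"wx":0,"wy":0,"wz":0,"grip":0.3},{"x":0.045,"y":0.012,"z":0,"wx":0,"wy":0,"wz":0,"grip":0.3},{"x":0.045,"y":0.012,"z":0,"wx":0,"wy":0,"wz":0,"grip":0.3},{"x":0.04,"y":0.01,"z":0,"wx":0,"wy":0,"wz":0,"grip":0.3},{"x":0.02,"y":0.005,"z":0,"wx":0,"wy":0,"wz":0,"grip":0.3},{"x":0.009,"y":0.002,"z":0,"wx":0,"wy":0,"wz":0,"grip":0.3},{"x":0,"y":0,"z":0,"wx":0,"wy":0,"wz":0,"grip":0.3},{"x":0,"y":0,"z":0,"wx":0,"wy":0,"wz":0,"grip":0.3}]}}

```text
clock: 23.1
eef_pos: [463.0, 57.5, 195.4]
eef_rot: [-3.141, 0.0, 1.635]
wrist_force: [0.6, -0.2, -1.9]
finger_gap: 41.2
```

```bash
python3 - <<'E'
from h import *
from cell import manip
p,d,P=snap(manip,"wrist","7"); 
E
```

```text
(no output)
```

View pics/wrist_7.png

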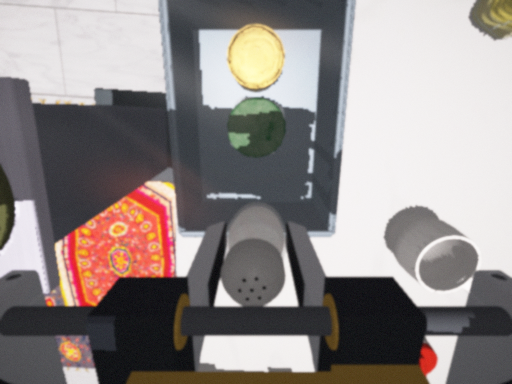

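Tin and jar stand upright in the box at (257,55) and (257,127). The shaker is held over the near slot.

Call:
{"fn": "play_rows", "kwargs": {"commands": [{"x":0,"y":0,"z":0.03,"wx":0,"wy":0,"wz":0,"grip":0.3},{"x":0,"y":0,"z":0.04,"wx":0,"wy":0,"wz":0,"grip":0.3},{"x":0,"y":0,"z":0.04,"wx":0,"wy":0,"wz":0,"grip":0.3},{"x":0,"y":0,"z":0.025,"wx":0,"wy":0,"wz":0,"grip":0.3},{"x":0,"y":0,"z":0.015,"wx":0,"wy":0,"wz":0,"grip":0.3},{"x":0,"y":0,"z":0.008,"wx":0,"wy":0,"wz":0,"grip":0.3},{"x":0,"y":0,"z":0.003,"wx":0,"wy":0,"wz":0,"grip":0.3},{"x":0,"y":0,"z":0.002,"wx":0,"wy":0,"wz":0,"grip":0.3},{"x":0,"y":0,"z":0.001,"wx":0,"wy":0,"wz":0,"grip":0.3},{"x":0,"y":0,"z":0,"wx":0,"wy":0,"wz":0,"grip":0.3}]}}

```text
clock: 24.4
eef_pos: [463.2, 58.2, 31.7]
eef_rot: [3.141, -0.0, 1.636]
wrist_force: [0.0, -0.1, -0.6]
finger_gap: 41.1
```

Call:
{"fn": "play_rows", "kwargs": {"commands": [{"x":0,"y":0,"z":0.0008,"wx":0,"wy":0,"wz":0,"grip":0.3},{"x":0,"y":0,"z":0,"wx":0,"wy":0,"wz":0,"grip":0.3},{"x":0,"y":0,"z":0,"wx":0,"wy":0,"wz":0,"grip":0.7},{"x":0,"y":0,"z":0,"wx":0,"wy":0,"wz":0,"grip":0.7},{"x":0,"y":0,"z":0,"wx":0,"wy":0,"wz":0,"grip":0.7},{"x":0,"y":0,"z":0,"wx":0,"wy":0,"wz":0,"grip":0.7},{"x":0,"y":0,"z":-0.02,"wx":0,"wy":0,"wz":0,"grip":0.7},{"x":0,"y":0,"z":-0.04,"wx":0,"wy":0,"wz":0,"grip":0.7},{"x":0,"y":0,"z":-0.05,"wx":0,"wy":0,"wz":0,"grip":0.7},{"x":0,"y":0,"z":-0.05,"wx":0,"wy":0,"wz":0,"grip":0.7},{"x":0,"y":0,"z":-0.05,"wx":0,"wy":0,"wz":0,"grip":0.7},{"x":0,"y":0,"z":-0.05,"wx":0,"wy":0,"wz":0,"grip":0.7},{"x":0,"y":0,"z":0,"wx":0,"wy":0,"wz":0,"grip":0.7},{"x":0,"y":0,"z":0,"wx":0,"wy":0,"wz":0,"grip":0.7}]}}

```text
clock: 26.15
eef_pos: [462.8, 58.2, 289.6]
eef_rot: [-3.14, -0.0, 1.636]
wrist_force: [0.1, -0.0, 0.2]
finger_gap: 65.9
```

```bash
python3 - <<'E'
from h import *
from cell import manip
p,d,P=snap(manip,"wrist","8")
q=P[reg(P,(350,580),(-5,270),(99,116))]
r=cv2.minAreaRect(q[:,:2].astype(np.float32)); print(r,np.median(q[:,2]))
for nm,y,z in [("tin",(155,228),(65,90)),("jar",(90,158),(88,102)),("mill",(30,90),(80,102))]:
    q=P[reg(P,(420,500),y,z)]
    if len(q): print(nm,cv2.minEnclosingCircle(q[:,:2].astype(np.float32)),np.median(q[:,2]),len(q))
E
```

```text
((458.429443359375, 124.65888214111328), (169.2485809326172, 230.9174041748047), 3.7768497467041016) 105.8417195555329
tin ((452.9854431152344, 189.85800170898438), 28.5310115814209) 76.54741429823707 1625
jar ((457.8707275390625, 123.75776672363281), 29.19610595703125) 97.07385825986267 1560
mill ((462.8067932128906, 58.21193313598633), 17.0813045501709) 93.006635846819 459
```

View pics/wrist_8.png

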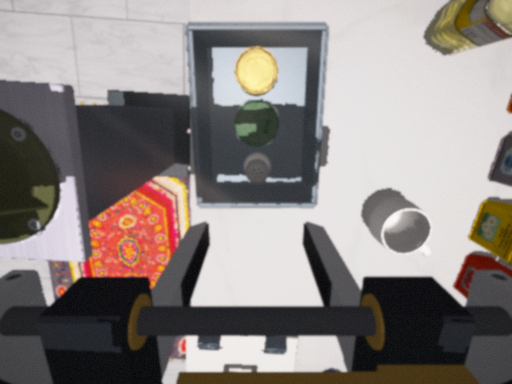

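Wrist 8 shows all three items upright in the box, at (257,70), (257,122) and (257,168), with the box unmoved. On to the lid.

Call:
{"fn": "play_rows", "kwargs": {"commands": [{"x":-0.03,"y":-0.003,"z":0,"wx":0,"wy":0,"wz":0,"grip":0.7},{"x":-0.05,"y":-0.004,"z":0,"wx":0,"wy":0,"wz":0,"grip":0.7},{"x":-0.05,"y":-0.004,"z":0,"wx":0,"wy":0,"wz":0,"grip":0.7},{"x":-0.05,"y":-0.004,"z":0,"wx":0,"wy":0,"wz":0,"grip":0.7},{"x":-0.05,"y":-0.004,"z":0,"wx":0,"wy":0,"wz":0,"grip":0.7},{"x":-0.05,"y":-0.004,"z":0,"wx":0,"wy":0,"wz":0,"grip":0.7},{"x":-0.05,"y":-0.004,"z":0,"wx":0,"wy":0,"wz":0,"grip":0.7},{"x":-0.05,"y":-0.004,"z":0,"wx":0,"wy":0,"wz":0,"grip":0.7},{"x":-0.04,"y":-0.004,"z":0,"wx":0,"wy":0,"wz":0,"grip":0.7},{"x":0,"y":0,"z":0,"wx":0,"wy":0,"wz":10,"grip":0.7},{"x":0,"y":0,"z":0,"wx":0,"wy":0,"wz":10.5,"grip":0.7},{"x":0,"y":0,"z":0,"wx":0,"wy":0,"wz":10.5,"grip":0.7},{"x":0,"y":0,"z":0,"wx":0,"wy":0,"wz":10.5,"grip":0.7},{"x":0,"y":0,"z":0,"wx":0,"wy":0,"wz":10.5,"grip":0.7},{"x":0,"y":0,"z":0,"wx":0,"wy":0,"wz":10.5,"grip":0.7},{"x":0,"y":0,"z":0,"wx":0,"wy":0,"wz":10.5,"grip":0.7},{"x":0,"y":0,"z":0,"wx":0,"wy":0,"wz":10.5,"grip":0.7},{"x":0,"y":0,"z":0,"wx":0,"wy":0,"wz":10,"grip":0.7},{"x":0,"y":0,"z":0,"wx":0,"wy":0,"wz":0,"grip":0.5},{"x":0,"y":0,"z":0,"wx":0,"wy":0,"wz":0,"grip":0.5}]}}

```text
clock: 28.7
eef_pos: [455.4, -363.1, 289.9]
eef_rot: [-3.141, 0.001, 0.008]
wrist_force: [-0.1, -0.4, -0.5]
finger_gap: 49.3
```

```bash
python3 - <<'E'
from h import *
from cell import manip
p,d,P=snap(manip,"wrist","9"); np.savez("w9.npz",p=p,P=P,d=d)
print(np.nanmin(P[...,0]),np.nanmedian(P[...,2]))
q=P[reg(P,(320,640),(-500,-260),(38,55))]; print("handle",len(q),cv2.minAreaRect(q[:,:2].astype(np.float32)),np.median(q,0))
E
```

```text
-1077.5498825257519 3.2419938440514215
handle 1283 ((504.884521484375, -376.3443908691406), (170.40000915527344, 269.2152404785156), 89.66715240478516) [ 485.86966756 -376.11898906   41.77905401]
```

View pics/wrist_9.png

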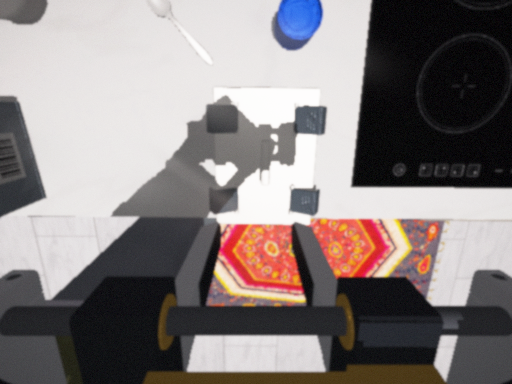

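```bash
python3 - <<'E'
from h import *
z=np.load("w9.npz"); P=z["P"]; p=z["p"]
q=P[reg(P,(380,560),(-405,-345),(38,55))]; r=cv2.minAreaRect(q[:,:2].astype(np.float32)); print("handle",len(q),r,np.median(q,0),q.min(0),q.max(0))
m=reg(P,(320,640),(-500,-260),(8.5,22)); n,l,s,c=cv2.connectedComponentsWithStats(m.astype(np.uint8)); i=1+np.argmax(s[1:,4]); q=P[l==i]
print("plate",len(q),cv2.minAreaRect(q[:,:2].astype(np.float32)),np.median(q[:,2]))
hsv=p.max(-1); t=reg(P,(320,640),(-500,-260),(18,60))&(hsv<90)
n,l,s,c=cv2.connectedComponentsWithStats(t.astype(np.uint8))
for i in range(1,n):
    if s[i,4]>80: q=P[l==i]; print("tab",s[i,4],np.round(c[i]),q.mean(0).round(1),q.max(0).round(1))
E
```

```text
handle 392 ((457.15142822265625, -376.3248291015625), (13.953598976135254, 69.0706787109375), 89.24800109863281) [ 458.62691627 -376.04837747   45.86091588] [ 422.66639441 -383.07893295   38.43218052] [ 491.67683663 -369.02360473   48.59099566]
plate 11031 ((456.7964172363281, -376.236328125), (166.3082733154297, 227.6987762451172), 89.47525024414062) 16.346207544998094
tab 598 [221. 123.] [ 517.9 -309.4   34. ] [ 537.8 -284.1   45.8]
tab 346 [220. 198.] [ 397.  -303.3   34.9] [ 412.1 -283.7   43. ]
```

Wrist 9 shows the lid at (265,155) with its handle bar at (267,160) and four dark tabs. The measured plate is 166.3 x 227.7 mm and the bar 14 x 69 mm, which match. The handle is at (457.1,-376.3) with yaw about -0.01. Grasping.

Call:
{"fn": "play_rows", "kwargs": {"commands": [{"x":0.0017,"y":0.0132,"z":0.03,"wx":0,"wy":0,"wz":1,"grip":0.5},{"x":0,"y":0,"z":0.045,"wx":0,"wy":0,"wz":0,"grip":0.5},{"x":0,"y":0,"z":0.045,"wx":0,"wy":0,"wz":0,"grip":0.5},{"x":0,"y":0,"z":0.045,"wx":0,"wy":0,"wz":0,"grip":0.5},{"x":0,"y":0,"z":0.04,"wx":0,"wy":0,"wz":0,"grip":0.5},{"x":0,"y":0,"z":0.03,"wx":0,"wy":0,"wz":0,"grip":0.5},{"x":0,"y":0,"z":0,"wx":0,"wy":0,"wz":0,"grip":0.5},{"x":0,"y":0,"z":0,"wx":0,"wy":0,"wz":0,"grip":0.5}]}}

```text
clock: 29.75
eef_pos: [457.8, -376.8, 57.0]
eef_rot: [3.141, -0.001, -0.012]
wrist_force: [-0.1, 0.2, 0.2]
finger_gap: 47.1
```

Call:
{"fn": "play_rows", "kwargs": {"commands": [{"x":0,"y":0,"z":0.02,"wx":0,"wy":0,"wz":0,"grip":0.5},{"x":0,"y":0,"z":0.012,"wx":0,"wy":0,"wz":0,"grip":0.5},{"x":0,"y":0,"z":0.004,"wx":0,"wy":0,"wz":0,"grip":0.5},{"x":0,"y":0,"z":0,"wx":0,"wy":0,"wz":0,"grip":0.5},{"x":0,"y":0,"z":0,"wx":0,"wy":0,"wz":0,"grip":0},{"x":0,"y":0,"z":0,"wx":0,"wy":0,"wz":0,"grip":0},{"x":0,"y":0,"z":0,"wx":0,"wy":0,"wz":0,"grip":0},{"x":0,"y":0,"z":0,"wx":0,"wy":0,"wz":0,"grip":0},{"x":0,"y":0,"z":0,"wx":0,"wy":0,"wz":0,"grip":0},{"x":0,"y":0,"z":0,"wx":0,"wy":0,"wz":0,"grip":0},{"x":0,"y":0,"z":0,"wx":0,"wy":0,"wz":0,"grip":0}], "squeeze": 50}}

```text
clock: 31.12
eef_pos: [457.4, -376.5, 19.8]
eef_rot: [3.141, -0.0, -0.013]
wrist_force: [0.6, -1.5, 2.6]
finger_gap: 12.9
```

Call:
{"fn": "play_rows", "kwargs": {"commands": [{"x":0,"y":0,"z":-0.01,"wx":0,"wy":0,"wz":0,"grip":0},{"x":0,"y":0,"z":-0.02,"wx":0,"wy":0,"wz":0,"grip":0},{"x":0,"y":0,"z":-0.03,"wx":0,"wy":0,"wz":0,"grip":0},{"x":0,"y":0,"z":-0.04,"wx":0,"wy":0,"wz":0,"grip":0},{"x":0,"y":0,"z":-0.04,"wx":0,"wy":0,"wz":0,"grip":0},{"x":0,"y":0,"z":-0.04,"wx":0,"wy":0,"wz":0,"grip":0},{"x":0,"y":0,"z":-0.03,"wx":0,"wy":0,"wz":0,"grip":0},{"x":0,"y":0,"z":-0.02,"wx":0,"wy":0,"wz":0,"grip":0},{"x":0,"y":0,"z":0,"wx":0,"wy":0,"wz":0,"grip":0},{"x":0,"y":0,"z":0,"wx":0,"wy":0,"wz":0,"grip":0}]}}

```text
clock: 32.38
eef_pos: [457.0, -376.1, 249.0]
eef_rot: [-3.141, 0.001, -0.013]
wrist_force: [-0.6, 0.4, -4.8]
finger_gap: 13.3
```

Call:
{"fn": "play_rows", "kwargs": {"commands": [{"x":0,"y":-0.015,"z":0,"wx":0,"wy":0,"wz":0,"grip":0},{"x":0,"y":-0.03,"z":0,"wx":0,"wy":0,"wz":0,"grip":0},{"x":-0.0005,"y":-0.04,"z":0,"wx":0,"wy":0,"wz":0,"grip":0},{"x":-0.0005,"y":-0.04,"z":0,"wx":0,"wy":0,"wz":0,"grip":0},{"x":-0.0005,"y":-0.04,"z":0,"wx":0,"wy":0,"wz":0,"grip":0},{"x":-0.0005,"y":-0.04,"z":0,"wx":0,"wy":0,"wz":0,"grip":0},{"x":-0.0005,"y":-0.04,"z":0,"wx":0,"wy":0,"wz":0,"grip":0},{"x":-0.0005,"y":-0.04,"z":0,"wx":0,"wy":0,"wz":0,"grip":0},{"x":-0.0005,"y":-0.04,"z":0,"wx":0,"wy":0,"wz":0,"grip":0},{"x":-0.0005,"y":-0.04,"z":0,"wx":0,"wy":0,"wz":0,"grip":0},{"x":-0.0005,"y":-0.04,"z":0,"wx":0,"wy":0,"wz":0,"grip":0},{"x":-0.0005,"y":-0.04,"z":0,"wx":0,"wy":0,"wz":0,"grip":0},{"x":-0.0005,"y":-0.03,"z":0,"wx":0,"wy":0,"wz":0,"grip":0},{"x":0,"y":-0.02,"z":0,"wx":0,"wy":0,"wz":0,"grip":0},{"x":0,"y":0,"z":0,"wx":0,"wy":0,"wz":0,"grip":0}]}}

```text
clock: 34.25
eef_pos: [457.5, 119.9, 249.1]
eef_rot: [3.142, 0.001, -0.011]
wrist_force: [-0.5, -0.0, -3.7]
finger_gap: 13.6
```

Call:
{"fn": "play_rows", "kwargs": {"commands": [{"x":0,"y":0,"z":0,"wx":0,"wy":0,"wz":-3,"grip":0},{"x":0,"y":0,"z":0,"wx":0,"wy":0,"wz":-6,"grip":0},{"x":0,"y":0,"z":0,"wx":0,"wy":0,"wz":-6,"grip":0},{"x":0,"y":0,"z":0,"wx":0,"wy":0,"wz":-6,"grip":0},{"x":0,"y":0,"z":0,"wx":0,"wy":0,"wz":-6,"grip":0},{"x":0,"y":0,"z":0,"wx":0,"wy":0,"wz":-6,"grip":0},{"x":0,"y":0,"z":0,"wx":0,"wy":0,"wz":-6,"grip":0},{"x":0,"y":0,"z":0,"wx":0,"wy":0,"wz":-6,"grip":0},{"x":0,"y":0,"z":0,"wx":0,"wy":0,"wz":-6,"grip":0},{"x":0,"y":0,"z":0,"wx":0,"wy":0,"wz":-6,"grip":0},{"x":0,"y":0,"z":0,"wx":0,"wy":0,"wz":-6,"grip":0},{"x":0,"y":0,"z":0,"wx":0,"wy":0,"wz":-6,"grip":0},{"x":0,"y":0,"z":0,"wx":0,"wy":0,"wz":-6,"grip":0},{"x":0,"y":0,"z":0,"wx":0,"wy":0,"wz":-6,"grip":0},{"x":0,"y":0,"z":0,"wx":0,"wy":0,"wz":-6,"grip":0},{"x":0,"y":0,"z":0,"wx":0,"wy":0,"wz":-6,"grip":0},{"x":0,"y":0,"z":0,"wx":0,"wy":0,"wz":-1.5,"grip":0},{"x":0,"y":0,"z":0,"wx":0,"wy":0,"wz":0,"grip":0},{"x":0,"y":0,"z":0,"wx":0,"wy":0,"wz":0,"grip":0}]}}

```text
clock: 36.62
eef_pos: [458.3, 118.5, 249.6]
eef_rot: [-3.142, 0.0, 1.635]
wrist_force: [-0.4, -0.3, -3.7]
finger_gap: 13.7
```

```bash
python3 - <<'E'
from h import *
from cell import manip
st=manip.read_state(); print(st["eef_pos"],st["eef_rot"],st["finger_gap"])
p,d,P=snap(manip,"wrist","10"); snap(manip,"scene","10")
np.savez("w10.npz",p=p,P=P,d=d)
E
```

```text
[458.28345645 118.50142798 249.61105879] [-3.14151394e+00  4.11793496e-05  1.63452850e+00] 13.737676866629814
```

View pics/wrist_10.png

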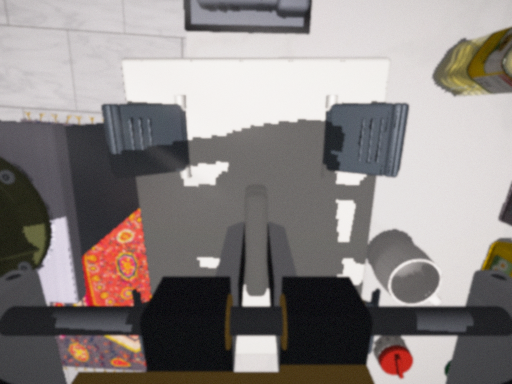

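View pics/scene_10.png

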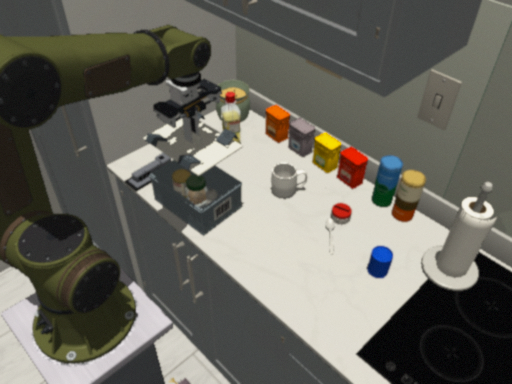

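```bash
python3 - <<'E'
from h import *
from cell import manip
z=np.load("w10.npz"); P=z["P"]; p=z["p"]
m=reg(P,(340,580),(0,260),(238,253)); n,l,s,c=cv2.connectedComponentsWithStats(m.astype(np.uint8)); i=1+np.argmax(s[1:,4]); q=P[l==i]
A=np.c_[q[:,:2]-[458,120],np.ones(len(q))]; k=np.linalg.lstsq(A,q[:,2],rcond=None)[0]; print("plane",k)
r=cv2.minAreaRect(q[:,:2].astype(np.float32)); print(len(q),r,cv2.boxPoints(r))
E
```

```text
plane [-1.06907170e-03  1.36492716e-03  2.46074036e+02]
42055 ((455.866455078125, 148.27752685546875), (165.29371643066406, 169.88694763183594), 3.7992465496063232) [[367.77283  227.55809 ]
 [379.02966   58.044483]
 [543.9601    68.99696 ]
 [532.70325  238.51057 ]]
```

The lid is level and its yaw is 3.80° against the box's 3.78°. Nudging 5 mm and lowering.

Call:
{"fn": "play_rows", "kwargs": {"commands": [{"x":0.0053,"y":0.0009,"z":0.02,"wx":0,"wy":0,"wz":0,"grip":0},{"x":0,"y":0,"z":0.03,"wx":0,"wy":0,"wz":0,"grip":0},{"x":0,"y":0,"z":0.03,"wx":0,"wy":0,"wz":0,"grip":0},{"x":0,"y":0,"z":0.02,"wx":0,"wy":0,"wz":0,"grip":0},{"x":0,"y":0,"z":0.012,"wx":0,"wy":0,"wz":0,"grip":0},{"x":0,"y":0,"z":0,"wx":0,"wy":0,"wz":0,"grip":0},{"x":0,"y":0,"z":0,"wx":0,"wy":0,"wz":0,"grip":0}]}}

```text
clock: 37.6
eef_pos: [459.3, 124.0, 138.5]
eef_rot: [3.14, -0.0, 1.636]
wrist_force: [-0.4, 0.9, -4.5]
finger_gap: 13.8
```

Call:
{"fn": "play_rows", "kwargs": {"commands": [{"x":0,"y":0,"z":0.006,"wx":0,"wy":0,"wz":0,"grip":0},{"x":0,"y":0,"z":0.004,"wx":0,"wy":0,"wz":0,"grip":0},{"x":0,"y":0,"z":0.003,"wx":0,"wy":0,"wz":0,"grip":0},{"x":0,"y":0,"z":0.003,"wx":0,"wy":0,"wz":0,"grip":0},{"x":0,"y":0,"z":0,"wx":0,"wy":0,"wz":0,"grip":0}]}}

```text
clock: 38.22
eef_pos: [458.8, 123.9, 121.4]
eef_rot: [-3.141, 0.0, 1.636]
wrist_force: [-0.6, 0.0, -2.8]
finger_gap: 13.6
```

Call:
{"fn": "play_rows", "kwargs": {"commands": [{"x":0,"y":0,"z":0.0015,"wx":0,"wy":0,"wz":0,"grip":0},{"x":0,"y":0,"z":0.0015,"wx":0,"wy":0,"wz":0,"grip":0},{"x":0,"y":0,"z":0.001,"wx":0,"wy":0,"wz":0,"grip":0},{"x":0,"y":0,"z":0,"wx":0,"wy":0,"wz":0,"grip":0},{"x":0,"y":0,"z":0,"wx":0,"wy":0,"wz":0,"grip":0}]}}

```text
clock: 38.85
eef_pos: [458.9, 124.0, 117.8]
eef_rot: [3.142, 0.0, 1.636]
wrist_force: [-2.0, -0.5, -0.4]
finger_gap: 13.7
```

Call:
{"fn": "play_rows", "kwargs": {"commands": [{"x":0,"y":0,"z":0.0005,"wx":0,"wy":0,"wz":0,"grip":0},{"x":0,"y":0,"z":0,"wx":0,"wy":0,"wz":0,"grip":0.4},{"x":0,"y":0,"z":0,"wx":0,"wy":0,"wz":0,"grip":0.4},{"x":0,"y":0,"z":0,"wx":0,"wy":0,"wz":0,"grip":0.4},{"x":0,"y":0,"z":0,"wx":0,"wy":0,"wz":0,"grip":0.4},{"x":0,"y":0,"z":-0.02,"wx":0,"wy":0,"wz":0,"grip":0.4},{"x":0,"y":0,"z":-0.04,"wx":0,"wy":0,"wz":0,"grip":0.4},{"x":-0.02,"y":0,"z":-0.05,"wx":0,"wy":0,"wz":0,"grip":0.3},{"x":-0.04,"y":0,"z":-0.05,"wx":0,"wy":0,"wz":0,"grip":0.2},{"x":-0.01,"y":0,"z":-0.02,"wx":0,"wy":0,"wz":0,"grip":0},{"x":0,"y":0,"z":0,"wx":0,"wy":0,"wz":0,"grip":0},{"x":0,"y":0,"z":0,"wx":0,"wy":0,"wz":0,"grip":0}]}}

```text
clock: 40.35
eef_pos: [463.1, 55.5, 294.7]
eef_rot: [-3.14, -0.0, 1.636]
wrist_force: [-0.2, -0.4, -0.5]
finger_gap: 0.4
```

```bash
cat > lid.py <<'E'
from h import *
from cell import manip
import sys
t=sys.argv[1]
p,d,P=snap(manip,"wrist",t); np.savez("w"+t+".npz",p=p,P=P,d=d)
m=reg(P,(340,580),(-10,260),(107,119)); n,l,s,c=cv2.connectedComponentsWithStats(m.astype(np.uint8)); i=1+np.argmax(s[1:,4]); q=P[l==i]
A=np.c_[q[:,:2]-[458,120],np.ones(len(q))]; k=np.linalg.lstsq(A,q[:,2],rcond=None)[0]; print("plane",k)
r=cv2.minAreaRect(q[:,:2].astype(np.float32)); print(len(q),r)
q=P[reg(P,(430,490),(70,180),(135,155))]; print("handle",cv2.minAreaRect(q[:,:2].astype(np.float32)),np.median(q,0))
tm=reg(P,(340,580),(-10,260),(117,160))&(p.max(-1)<110)
n,l,s,c=cv2.connectedComponentsWithStats(tm.astype(np.uint8))
for i in range(1,n):
    if s[i,4]>60: q=P[l==i]; print("tab",s[i,4],np.round(c[i]),"mean",q.mean(0).round(1),"zmin/max",np.percentile(q[:,2],[5,95]).round(1), cv2.minAreaRect(q[:,:2].astype(np.float32))[0])
E
python3 lid.py 11
```

```text
plane [-1.03297563e-03  4.20044827e-04  1.14279590e+02]
19600 ((457.9344482421875, 124.6576156616211), (166.29281616210938, 226.39443969726562), 3.8161892890930176)
handle ((457.9961242675781, 124.99871826171875), (14.0128755569458, 68.89604187011719), 3.8308334350585938) [457.94647506 128.62015031 143.76433131]
tab 1504 [197.  61.] mean [387.8 186.8 131.9] zmin/max [121.  141.2] (386.3326110839844, 186.13833618164062)
tab 1137 [315.  65.] mean [520.8 191.6 130.7] zmin/max [121.2 139.3] (522.1491088867188, 194.9699249267578)
tab 320 [257. 134.] mean [459.9 111.9 143.5] zmin/max [141.2 145.2] (458.8512878417969, 114.13975524902344)
tab 1227 [204. 174.] mean [396.7  56.  129.6] zmin/max [119.1 138.9] (394.1201171875, 54.73368453979492)
tab 1207 [308. 174.] mean [527.6  64.8 129.3] zmin/max [118.9 138.5] (530.0357055664062, 63.99740219116211)
```

View pics/wrist_11.png

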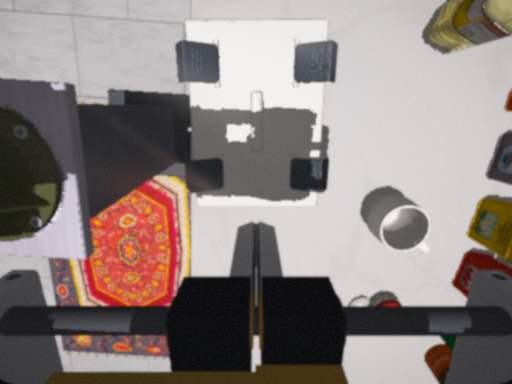

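Wrist 11 shows the lid seated at (257,115). The plate is level at about 113 mm, its centre is (458.0,124.7) against the box's (458.4,124.5), and the yaw matches. The tabs still stand at (197,61), (315,65), (204,174) and (308,174). Pressing them with shut fingers, starting with the near-right one.

Call:
{"fn": "play_rows", "kwargs": {"commands": [{"x":0.003,"y":0.035,"z":0.03,"wx":0,"wy":0,"wz":0,"grip":0},{"x":0,"y":0.039,"z":0.04,"wx":0,"wy":0,"wz":0,"grip":0},{"x":0,"y":0,"z":0.04,"wx":0,"wy":0,"wz":0,"grip":0},{"x":0,"y":0,"z":0.03,"wx":0,"wy":0,"wz":0,"grip":0},{"x":0,"y":0,"z":0.005,"wx":0,"wy":0,"wz":0,"grip":0},{"x":0,"y":0,"z":0,"wx":0,"wy":0,"wz":0,"grip":0}]}}

```text
clock: 41.15
eef_pos: [537.1, 63.2, 151.3]
eef_rot: [-3.142, 0.0, 1.637]
wrist_force: [0.6, -0.7, 0.1]
finger_gap: 0.3
```

Call:
{"fn": "play_rows", "kwargs": {"commands": [{"x":0,"y":0,"z":0.008,"wx":0,"wy":0,"wz":0,"grip":0},{"x":0,"y":0,"z":0.006,"wx":0,"wy":0,"wz":0,"grip":0},{"x":0,"y":0,"z":0.005,"wx":0,"wy":0,"wz":0,"grip":0},{"x":0,"y":0,"z":0.004,"wx":0,"wy":0,"wz":0,"grip":0},{"x":0,"y":0,"z":0.004,"wx":0,"wy":0,"wz":0,"grip":0},{"x":0,"y":0,"z":0.003,"wx":0,"wy":0,"wz":0,"grip":0},{"x":0,"y":0,"z":0.002,"wx":0,"wy":0,"wz":0,"grip":0},{"x":0,"y":0,"z":0,"wx":0,"wy":0,"wz":0,"grip":0}]}}

```text
clock: 42.15
eef_pos: [537.5, 62.9, 119.2]
eef_rot: [3.14, 0.0, 1.636]
wrist_force: [3.4, 0.3, 4.5]
finger_gap: 0.7
```

Force is still only the hinge friction, so I press a bit further.

Call:
{"fn": "play_rows", "kwargs": {"commands": [{"x":0,"y":0,"z":0.001,"wx":0,"wy":0,"wz":0,"grip":0},{"x":0,"y":0,"z":0.001,"wx":0,"wy":0,"wz":0,"grip":0},{"x":0,"y":0,"z":0,"wx":0,"wy":0,"wz":0,"grip":0}]}}

```text
clock: 42.52
eef_pos: [537.6, 62.9, 118.7]
eef_rot: [3.139, 0.0, 1.636]
wrist_force: [-3.8, 0.1, 21.0]
finger_gap: 0.5
```

Firm stop reached (21 N at 118.7 mm). Next tab.

Call:
{"fn": "play_rows", "kwargs": {"commands": [{"x":0,"y":0,"z":-0.015,"wx":0,"wy":0,"wz":0,"grip":0},{"x":0,"y":0,"z":-0.025,"wx":0,"wy":0,"wz":0,"grip":0},{"x":0.04,"y":0,"z":-0.01,"wx":0,"wy":0,"wz":0,"grip":0},{"x":0.05,"y":0,"z":0,"wx":0,"wy":0,"wz":0,"grip":0},{"x":0.042,"y":0,"z":0,"wx":0,"wy":0,"wz":0,"grip":0},{"x":0,"y":0,"z":0.01,"wx":0,"wy":0,"wz":0,"grip":0},{"x":0,"y":0,"z":0.01,"wx":0,"wy":0,"wz":0,"grip":0},{"x":0,"y":0,"z":0.008,"wx":0,"wy":0,"wz":0,"grip":0},{"x":0,"y":0,"z":0.006,"wx":0,"wy":0,"wz":0,"grip":0},{"x":0,"y":0,"z":0.005,"wx":0,"wy":0,"wz":0,"grip":0},{"x":0,"y":0,"z":0.004,"wx":0,"wy":0,"wz":0,"grip":0},{"x":0,"y":0,"z":0.003,"wx":0,"wy":0,"wz":0,"grip":0},{"x":0,"y":0,"z":0.002,"wx":0,"wy":0,"wz":0,"grip":0},{"x":0,"y":0,"z":0,"wx":0,"wy":0,"wz":0,"grip":0}]}}

```text
clock: 44.28
eef_pos: [529.0, 194.2, 119.3]
eef_rot: [3.14, -0.0, 1.635]
wrist_force: [2.8, -0.7, 5.6]
finger_gap: 0.1
```

Call:
{"fn": "play_rows", "kwargs": {"commands": [{"x":0,"y":0,"z":0.001,"wx":0,"wy":0,"wz":0,"grip":0},{"x":0,"y":0,"z":0.001,"wx":0,"wy":0,"wz":0,"grip":0},{"x":0,"y":0,"z":0,"wx":0,"wy":0,"wz":0,"grip":0}]}}

```text
clock: 44.65
eef_pos: [529.1, 194.3, 118.8]
eef_rot: [3.14, 0.0, 1.636]
wrist_force: [-3.2, -4.0, 19.4]
finger_gap: 0.4
```

Call:
{"fn": "play_rows", "kwargs": {"commands": [{"x":0,"y":0,"z":-0.015,"wx":0,"wy":0,"wz":0,"grip":0},{"x":0,"y":0,"z":-0.025,"wx":0,"wy":0,"wz":0,"grip":0},{"x":0,"y":0,"z":-0.015,"wx":0,"wy":0,"wz":0,"grip":0},{"x":0,"y":-0.04,"z":0,"wx":0,"wy":0,"wz":0,"grip":0},{"x":0,"y":-0.04,"z":0,"wx":0,"wy":0,"wz":0,"grip":0},{"x":0,"y":-0.04,"z":0,"wx":0,"wy":0,"wz":0,"grip":0},{"x":0,"y":-0.03,"z":0,"wx":0,"wy":0,"wz":0,"grip":0},{"x":0,"y":0,"z":0.01,"wx":0,"wy":0,"wz":0,"grip":0},{"x":0,"y":0,"z":0.01,"wx":0,"wy":0,"wz":0,"grip":0},{"x":0,"y":0,"z":0.01,"wx":0,"wy":0,"wz":0,"grip":0},{"x":0,"y":0,"z":0.008,"wx":0,"wy":0,"wz":0,"grip":0},{"x":0,"y":0,"z":0.006,"wx":0,"wy":0,"wz":0,"grip":0},{"x":0,"y":0,"z":0.005,"wx":0,"wy":0,"wz":0,"grip":0},{"x":0,"y":0,"z":0.003,"wx":0,"wy":0,"wz":0,"grip":0},{"x":0,"y":0,"z":0.002,"wx":0,"wy":0,"wz":0,"grip":0},{"x":0,"y":0,"z":0,"wx":0,"wy":0,"wz":0,"grip":0}]}}

```text
clock: 46.65
eef_pos: [378.7, 184.9, 118.6]
eef_rot: [-3.141, -0.0, 1.636]
wrist_force: [-8.6, -1.4, 17.0]
finger_gap: 0.6
```

Call:
{"fn": "play_rows", "kwargs": {"commands": [{"x":0,"y":0,"z":-0.015,"wx":0,"wy":0,"wz":0,"grip":0},{"x":0,"y":0,"z":-0.025,"wx":0,"wy":0,"wz":0,"grip":0},{"x":-0.04,"y":0,"z":-0.01,"wx":0,"wy":0,"wz":0,"grip":0},{"x":-0.05,"y":0,"z":0,"wx":0,"wy":0,"wz":0,"grip":0},{"x":-0.042,"y":0,"z":0,"wx":0,"wy":0,"wz":0,"grip":0},{"x":0,"y":0,"z":0.01,"wx":0,"wy":0,"wz":0,"grip":0},{"x":0,"y":0,"z":0.01,"wx":0,"wy":0,"wz":0,"grip":0},{"x":0,"y":0,"z":0.008,"wx":0,"wy":0,"wz":0,"grip":0},{"x":0,"y":0,"z":0.006,"wx":0,"wy":0,"wz":0,"grip":0},{"x":0,"y":0,"z":0.005,"wx":0,"wy":0,"wz":0,"grip":0},{"x":0,"y":0,"z":0.004,"wx":0,"wy":0,"wz":0,"grip":0},{"x":0,"y":0,"z":0.003,"wx":0,"wy":0,"wz":0,"grip":0},{"x":0,"y":0,"z":0.003,"wx":0,"wy":0,"wz":0,"grip":0},{"x":0,"y":0,"z":0,"wx":0,"wy":0,"wz":0,"grip":0}]}}

```text
clock: 48.4
eef_pos: [387.3, 53.4, 119.0]
eef_rot: [-3.141, -0.0, 1.636]
wrist_force: [-4.5, 2.2, 6.5]
finger_gap: 0.1
```

Call:
{"fn": "play_rows", "kwargs": {"commands": [{"x":0,"y":0,"z":0.001,"wx":0,"wy":0,"wz":0,"grip":0},{"x":0,"y":0,"z":0.001,"wx":0,"wy":0,"wz":0,"grip":0},{"x":0,"y":0,"z":0,"wx":0,"wy":0,"wz":0,"grip":0}]}}

```text
clock: 48.78
eef_pos: [387.4, 53.4, 118.2]
eef_rot: [3.141, -0.0, 1.636]
wrist_force: [-13.1, 0.6, 28.7]
finger_gap: 0.6
```

Call:
{"fn": "play_rows", "kwargs": {"commands": [{"x":0,"y":0,"z":-0.02,"wx":0,"wy":0,"wz":0,"grip":0},{"x":0,"y":0.02,"z":-0.04,"wx":0,"wy":0,"wz":0,"grip":0},{"x":0,"y":0.03,"z":-0.045,"wx":0,"wy":0,"wz":0,"grip":0},{"x":0,"y":0.025,"z":-0.045,"wx":0,"wy":0,"wz":0,"grip":0},{"x":0,"y":0,"z":-0.03,"wx":0,"wy":0,"wz":0,"grip":0},{"x":0,"y":0,"z":0,"wx":0,"wy":0,"wz":0,"grip":0},{"x":0,"y":0,"z":0,"wx":0,"wy":0,"wz":0,"grip":0}]}}

```text
clock: 49.65
eef_pos: [461.9, 58.0, 295.6]
eef_rot: [-3.14, 0.0, 1.636]
wrist_force: [-0.4, 0.6, -0.6]
finger_gap: 0.3
```

```bash
python3 lid.py 12
```

```text
plane [-7.15171817e-04  4.22435743e-04  1.14288004e+02]
19692 ((461.54730224609375, 124.4318618774414), (177.38327026367188, 227.33563232421875), 3.827965497970581)
handle ((461.00079345703125, 124.94123840332031), (13.263745307922363, 68.38848876953125), 4.342666149139404) [461.08657104 125.96397715 143.67539186]
tab 467 [260. 134.] mean [462.2 115.  143.5] zmin/max [141.2 145. ] (461.706298828125, 115.65078735351562)
tab 1079 [209. 175.] mean [400.2  55.8 120. ] zmin/max [118.4 121.5] (399.0635681152344, 55.401363372802734)
tab 951 [308. 175.] mean [529.4  64.3 119.9] zmin/max [118.2 121.3] (531.6040649414062, 63.6214599609375)
```

View pics/wrist_12.png

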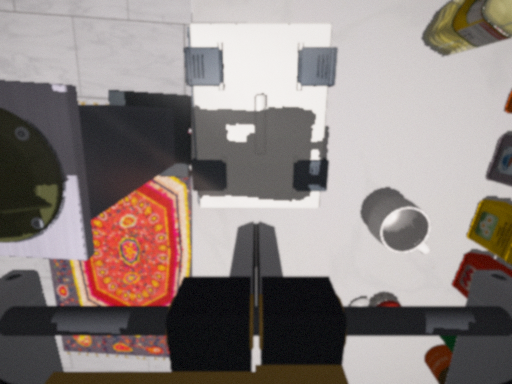

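```bash
python3 - <<'E'
from h import *
z=np.load("w12.npz"); P=z["P"]
c=np.array([461.1,124.6]); a=np.deg2rad(3.83); ex=np.array([-np.sin(a),np.cos(a)]); ey=np.array([-np.cos(a),-np.sin(a)])
R=P[...,:2]-c; lx=R@ex; ly=R@ey
for sy in (1,-1):
  for sx in (1,-1):
    m=(abs(lx-66*sx)<15)&(abs(ly-72*sy)<7)&(P[...,2]>100); m3=(abs(lx-66*sx)<15)&(abs(ly-55*sy)<4)&(P[...,2]>100)
    print(sx,sy,m.sum(),np.percentile(P[m][:,2],[5,50,95]).round(1),"hinge side",np.median(P[m3][:,2]).round(1))
E
```

```text
1 1 330 [119.1 120.5 122.1] hinge side 120.3
-1 1 2486 [120.5 404.2 413.5] hinge side 120.3
1 -1 335 [118.7 120.5 121.9] hinge side 120.1
-1 -1 2687 [120.5 403.2 413. ] hinge side 120.2
```

All four tabs are flat: pads 120.5 and hinge side 120.2, with the same bias as before. The lid shifted about 3 mm in +x, within its play or together with the box. I'll check against the box later. Now the scanner.

Call:
{"fn": "play_rows", "kwargs": {"commands": [{"x":0.03,"y":-0.002,"z":0,"wx":0,"wy":0,"wz":0,"grip":0.6},{"x":0.05,"y":-0.002,"z":0,"wx":0,"wy":0,"wz":0,"grip":0.6},{"x":0.05,"y":-0.002,"z":0,"wx":0,"wy":0,"wz":0,"grip":0.6},{"x":0.05,"y":-0.001,"z":0,"wx":0,"wy":0,"wz":0,"grip":0.6},{"x":0.023,"y":0,"z":0,"wx":0,"wy":0,"wz":0,"grip":0.6},{"x":0,"y":0,"z":0,"wx":0,"wy":0,"wz":0,"grip":0.6},{"x":0,"y":0,"z":0,"wx":0,"wy":0,"wz":0,"grip":0.6}]}}

```text
clock: 50.58
eef_pos: [441.9, 259.4, 296.4]
eef_rot: [-3.141, 0.0, 1.636]
wrist_force: [0.6, 0.7, 1.4]
finger_gap: 56.3
```

```bash
cat > scan.py <<'E'
from h import *
from cell import manip
import sys
t=sys.argv[1]
p,d,P=snap(manip,"wrist",t); np.savez("w"+t+".npz",p=p,P=P,d=d)
q=P[reg(P,(320,580),(270,420),(24,50))]; 
r=cv2.minAreaRect(q[:,:2].astype(np.float32)); print("scanner",r,np.median(q[:,2]))
# handle: fit centreline by x slices
xs=np.arange(q[:,0].min()+5,q[:,0].max()-3,8); L=[]
for x in xs:
    s=q[abs(q[:,0]-x)<4]; 
    if len(s)>5: L.append((x,(s[:,1].min()+s[:,1].max())/2,np.ptp(s[:,1]),np.median(s[:,2])))
L=np.array(L); print(L.round(1)); k=np.polyfit(L[:,0],L[:,1],1); print("yaw deg",np.rad2deg(np.arctan(k[0])),"y at 440",np.polyval(k,440))
dk=p.max(-1)<60
m=reg(P,(320,580),(270,420),(2,12))&dk; n,l,s,c=cv2.connectedComponentsWithStats(m.astype(np.uint8))
q=P[m]; 
if len(q): print("mat",cv2.minAreaRect(q[:,:2].astype(np.float32)),q.min(0),q.max(0))
E
python3 scan.py 13
```

```text
scanner ((439.904052734375, 339.87408447265625), (140.74842834472656, 42.55412673950195), 3.777918815612793) 35.50696518274691
[[374.8 338.   29.7  34.7]
 [382.8 338.5  30.   34.8]
 [390.8 339.   30.   34.8]
 [398.8 338.9  31.1  34.9]
 [406.8 339.3  31.7  34.8]
 [414.8 339.9  31.5  34.8]
 [422.8 340.1  31.2  34.9]
 [430.8 341.   28.4  34.8]
 [438.8 340.7  30.   34.9]
 [446.8 341.2  30.1  35.1]
 [454.8 341.6  29.8  34.8]
 [462.8 341.5  28.6  34.8]
 [470.8 342.7  41.3  37. ]
 [478.8 342.5  42.9  39.7]
 [486.8 343.   42.9  39.6]
 [494.8 343.5  43.   39. ]
 [502.8 344.   42.7  38.6]]
yaw deg 2.5657759563184763 y at 440 340.95773904876717
mat ((433.96875, 334.3393249511719), (165.28956604003906, 63.218177795410156), 2.7542877197265625) [352.17140698 299.89852319   4.47898906] [517.76806472 368.48656297  10.20320035]
```

View pics/wrist_13.png

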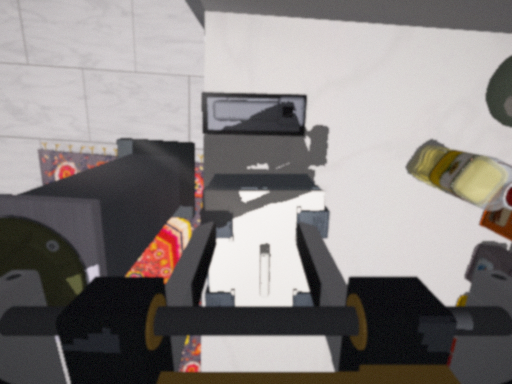

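Wrist 13 shows the scanner still on the mat at (255,110), head to the right. Its yaw is 2.6° and its centre about (440,341). The mat centre is about (434,334).

Call:
{"fn": "play_rows", "kwargs": {"commands": [{"x":0.03,"y":-0.002,"z":0,"wx":0,"wy":0,"wz":0,"grip":0.6},{"x":0.034,"y":-0.003,"z":0,"wx":0,"wy":0,"wz":0,"grip":0.6},{"x":0.017,"y":-0.002,"z":0,"wx":0,"wy":0,"wz":0,"grip":0.6},{"x":0,"y":0,"z":0,"wx":0,"wy":0,"wz":10,"grip":0.6},{"x":0,"y":0,"z":0,"wx":0,"wy":0,"wz":10.2,"grip":0.6},{"x":0,"y":0,"z":0,"wx":0,"wy":0,"wz":10.2,"grip":0.6},{"x":0,"y":0,"z":0,"wx":0,"wy":0,"wz":10.2,"grip":0.6},{"x":0,"y":0,"z":0,"wx":0,"wy":0,"wz":10.2,"grip":0.6},{"x":0,"y":0,"z":0,"wx":0,"wy":0,"wz":10.2,"grip":0.6},{"x":0,"y":0,"z":0,"wx":0,"wy":0,"wz":10.2,"grip":0.6},{"x":0,"y":0,"z":0,"wx":0,"wy":0,"wz":10,"grip":0.6},{"x":0,"y":0,"z":0,"wx":0,"wy":0,"wz":10,"grip":0.6},{"x":0,"y":0,"z":0,"wx":0,"wy":0,"wz":0,"grip":0.6},{"x":0,"y":0,"z":0,"wx":0,"wy":0,"wz":0,"grip":0.6}]}}

```text
clock: 52.38
eef_pos: [429.9, 340.1, 297.0]
eef_rot: [3.142, -0.0, 0.048]
wrist_force: [-0.5, -0.1, 0.2]
finger_gap: 56.1
```

```bash
python3 scan.py 14
```

```text
scanner ((440.5377502441406, 341.859130859375), (138.84188842773438, 43.26836013793945), 2.0707316398620605) 35.70720385803628
[[375.7 338.8  28.7  35. ]
 [383.7 339.2  28.6  35. ]
 [391.7 339.6  28.5  35.1]
 [399.7 339.   30.2  34.9]
 [407.7 340.3  31.8  34.8]
 [415.7 340.8  31.6  34.8]
 [423.7 340.2  29.7  34.9]
 [431.7 341.5  27.8  35. ]
 [439.7 341.9  27.7  34.8]
 [447.7 342.3  27.4  35. ]
 [455.7 341.8  29.1  35. ]
 [463.7 342.2  28.9  35. ]
 [471.7 343.5  42.4  37.8]
 [479.7 343.8  42.3  40. ]
 [487.7 344.2  42.1  39.3]
 [495.7 343.9  43.2  39. ]
 [503.7 344.1  43.2  38.5]]
yaw deg 2.5920549579651238 y at 440 341.60790520109106
mat ((433.85467529296875, 335.0653991699219), (164.54891967773438, 65.28913116455078), 2.796420097351074) [350.98669892 299.16101382   2.41682523] [516.06644972 368.90664271  10.45652618]
```

View pics/wrist_14.png

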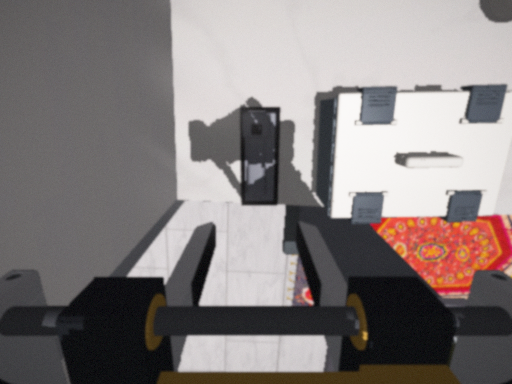

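Wrist 14: scanner at (260,160), the locked lid at right with all tabs flat. Descending on the handle.

Call:
{"fn": "play_rows", "kwargs": {"commands": [{"x":0,"y":-0.0008,"z":0.03,"wx":0,"wy":0,"wz":0,"grip":0.6},{"x":0,"y":0,"z":0.045,"wx":0,"wy":0,"wz":0,"grip":0.6},{"x":0,"y":0,"z":0.045,"wx":0,"wy":0,"wz":0,"grip":0.6},{"x":0,"y":0,"z":0.045,"wx":0,"wy":0,"wz":0,"grip":0.6},{"x":0,"y":0,"z":0.04,"wx":0,"wy":0,"wz":0,"grip":0.6},{"x":0,"y":0,"z":0.03,"wx":0,"wy":0,"wz":0,"grip":0.6},{"x":0,"y":0,"z":0,"wx":0,"wy":0,"wz":0,"grip":0.6},{"x":0,"y":0,"z":0,"wx":0,"wy":0,"wz":0,"grip":0.6}]}}

```text
clock: 53.42
eef_pos: [430.3, 341.7, 63.3]
eef_rot: [-3.141, -0.001, 0.045]
wrist_force: [1.0, -0.3, -0.7]
finger_gap: 56.3
```

Call:
{"fn": "play_rows", "kwargs": {"commands": [{"x":0,"y":0,"z":0.02,"wx":0,"wy":0,"wz":0,"grip":0.6},{"x":0,"y":0,"z":0.016,"wx":0,"wy":0,"wz":0,"grip":0.6},{"x":0,"y":0,"z":0.01,"wx":0,"wy":0,"wz":0,"grip":0.6},{"x":0,"y":0,"z":0.005,"wx":0,"wy":0,"wz":0,"grip":0.6},{"x":0,"y":0,"z":0,"wx":0,"wy":0,"wz":0,"grip":0.6},{"x":0,"y":0,"z":0,"wx":0,"wy":0,"wz":0,"grip":0.6}]}}

```text
clock: 54.18
eef_pos: [429.9, 341.5, 11.4]
eef_rot: [-3.141, -0.001, 0.044]
wrist_force: [-0.4, -1.0, 0.8]
finger_gap: 56.7
```

Call:
{"fn": "play_rows", "kwargs": {"commands": [{"x":0,"y":0,"z":0,"wx":0,"wy":0,"wz":0,"grip":0.15},{"x":0,"y":0,"z":0,"wx":0,"wy":0,"wz":0,"grip":0.15},{"x":0,"y":0,"z":0,"wx":0,"wy":0,"wz":0,"grip":0.15},{"x":0,"y":0,"z":0,"wx":0,"wy":0,"wz":0,"grip":0.15},{"x":0,"y":0,"z":0,"wx":0,"wy":0,"wz":0,"grip":0.15},{"x":0,"y":0,"z":0,"wx":0,"wy":0,"wz":0,"grip":0.15}], "squeeze": 30}}

```text
clock: 54.92
eef_pos: [429.7, 341.3, 11.0]
eef_rot: [-3.142, -0.0, 0.044]
wrist_force: [0.1, -1.3, 1.8]
finger_gap: 29.8
```

Call:
{"fn": "play_rows", "kwargs": {"commands": [{"x":0,"y":0,"z":-0.015,"wx":0,"wy":0,"wz":0,"grip":0.15},{"x":0,"y":0,"z":-0.03,"wx":0,"wy":0,"wz":0,"grip":0.15},{"x":0,"y":0,"z":-0.045,"wx":0,"wy":0,"wz":0,"grip":0.15},{"x":0,"y":0,"z":-0.045,"wx":0,"wy":0,"wz":0,"grip":0.15},{"x":0,"y":0,"z":-0.045,"wx":0,"wy":0,"wz":0,"grip":0.15},{"x":0,"y":0,"z":-0.03,"wx":0,"wy":0,"wz":0,"grip":0.15},{"x":0,"y":0,"z":-0.01,"wx":0,"wy":0,"wz":0,"grip":0.15},{"x":0,"y":0,"z":0,"wx":0,"wy":0,"wz":0,"grip":0.15},{"x":0,"y":0,"z":0,"wx":0,"wy":0,"wz":0,"grip":0.15}]}}

```text
clock: 56.05
eef_pos: [429.3, 341.0, 229.6]
eef_rot: [3.14, 0.002, 0.044]
wrist_force: [-0.6, 0.7, -2.3]
finger_gap: 29.5
```

```bash
python3 - <<'E'
from h import *
from cell import manip
st=manip.read_state(); print(st["eef_pos"],st["eef_rot"])
p,d,P=snap(manip,"wrist","15"); T=np.linalg.inv(tool_T(st)); np.savez("w15.npz",p=p,P=P,d=d)
Q=P@T[:3,:3].T+T[:3,3]   # tool frame
m=(Q[...,0]>-20)&(Q[...,0]<110)&(abs(Q[...,1])<35)&(Q[...,2]>-35)&(Q[...,2]<20)
q=Q[m]; print(len(q))
for x in range(10,100,8):
    s=q[abs(q[:,0]-x)<4]
    if len(s)>5: print(x,s[:,1].min().round(1),s[:,1].max().round(1),np.percentile(s[:,2],[5,50,95]).round(1),len(s))
print("max x",np.percentile(q[:,0],99.5))
# mat, box rim edges
dk=p.max(-1)<70
m=reg(P,(320,580),(270,420),(2,14))&dk; q=P[m]; print("mat",cv2.minAreaRect(q[:,:2].astype(np.float32)))
E
```

```text
[429.30624211 341.03235231 229.55199452] [3.14046855e+00 1.89004562e-03 4.43454018e-02]
10575
10 -27.8 26.1 [-32.9 -23.7  -8.9] 1350
18 -15.6 13.9 [-25.  -23.9 -20.7] 575
26 -15.4 13.7 [-25.  -23.9 -21.1] 607
34 -15.8 14.2 [-25.1 -23.8 -20.4] 634
42 -22.0 20.8 [-28.5 -26.5 -22.7] 692
50 -22.9 21.0 [-30.8 -28.5 -25.6] 1058
58 -22.7 21.2 [-30.8 -28.5 -25.7] 1111
66 -22.7 21.2 [-29.2 -28.  -25.6] 1158
74 -22.3 21.1 [-29.  -27.5 -25.3] 1216
82 -19.7 18.0 [-26.3 -22.7 -17.5] 379
max x 80.40050023779939
mat ((446.021484375, 309.7622375488281), (173.76129150390625, 58.41902542114258), 24.266075134277344)
```

View pics/wrist_15.png

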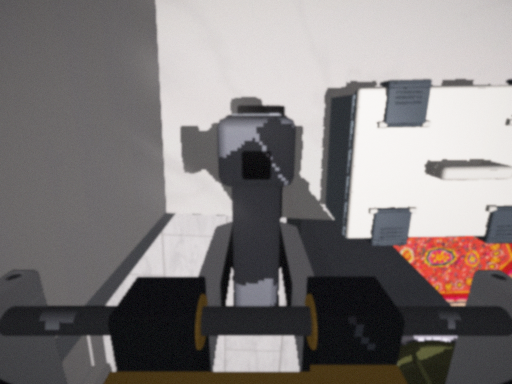

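The scanner is held level. In the tool frame its window end is at x≈80 and its axis at y≈-0.8. Carrying it over the box to the label side.

Call:
{"fn": "play_rows", "kwargs": {"commands": [{"x":0.001,"y":0.02,"z":0,"wx":0,"wy":0,"wz":0,"grip":0.15},{"x":0.002,"y":0.035,"z":0,"wx":0,"wy":0,"wz":0,"grip":0.15},{"x":0.002,"y":0.045,"z":0,"wx":0,"wy":0,"wz":0,"grip":0.15},{"x":0.003,"y":0.045,"z":0,"wx":0,"wy":0,"wz":0,"grip":0.15},{"x":0.003,"y":0.045,"z":0,"wx":0,"wy":0,"wz":0,"grip":0.15},{"x":0.003,"y":0.045,"z":0,"wx":0,"wy":0,"wz":0,"grip":0.15},{"x":0.003,"y":0.045,"z":0,"wx":0,"wy":0,"wz":0,"grip":0.15},{"x":0.003,"y":0.045,"z":0,"wx":0,"wy":0,"wz":0,"grip":0.15},{"x":0.003,"y":0.045,"z":0,"wx":0,"wy":0,"wz":0,"grip":0.15},{"x":0.002,"y":0.045,"z":0,"wx":0,"wy":0,"wz":0,"grip":0.15},{"x":0.002,"y":0.045,"z":0,"wx":0,"wy":0,"wz":0,"grip":0.15},{"x":0.001,"y":0.03,"z":0,"wx":0,"wy":0,"wz":0,"grip":0.15},{"x":0,"y":0,"z":0,"wx":0,"wy":0,"wz":0,"grip":0.15}]}}

```text
clock: 57.72
eef_pos: [478.5, -148.9, 230.3]
eef_rot: [-3.141, 0.001, 0.041]
wrist_force: [-0.5, 0.5, -0.9]
finger_gap: 29.8
```

Call:
{"fn": "play_rows", "kwargs": {"commands": [{"x":0,"y":0,"z":0,"wx":0,"wy":0,"wz":-4,"grip":0.15},{"x":0,"y":0,"z":0,"wx":0,"wy":0,"wz":-7,"grip":0.15},{"x":0,"y":0,"z":0,"wx":0,"wy":0,"wz":-7,"grip":0.15},{"x":0,"y":0,"z":0,"wx":0,"wy":0,"wz":-7,"grip":0.15},{"x":0,"y":0,"z":0,"wx":0,"wy":0,"wz":-7,"grip":0.15},{"x":0,"y":0,"z":0,"wx":0,"wy":0,"wz":-7,"grip":0.15},{"x":0,"y":0,"z":0,"wx":0,"wy":0,"wz":-7,"grip":0.15},{"x":0,"y":0,"z":0,"wx":0,"wy":0,"wz":-7,"grip":0.15},{"x":0,"y":0,"z":0,"wx":0,"wy":0,"wz":-7,"grip":0.15},{"x":0,"y":0,"z":0,"wx":0,"wy":0,"wz":-7,"grip":0.15},{"x":0,"y":0,"z":0,"wx":0,"wy":0,"wz":-7,"grip":0.15},{"x":0,"y":0,"z":0,"wx":0,"wy":0,"wz":-7,"grip":0.15},{"x":0,"y":0,"z":0,"wx":0,"wy":0,"wz":-7,"grip":0.15},{"x":0,"y":0,"z":0,"wx":0,"wy":0,"wz":-3.3,"grip":0.15},{"x":0,"y":0,"z":0,"wx":0,"wy":0,"wz":0,"grip":0.15},{"x":0,"y":0,"z":0,"wx":0,"wy":0,"wz":0,"grip":0.15}]}}

```text
clock: 59.72
eef_pos: [479.2, -146.7, 230.9]
eef_rot: [-3.141, -0.0, 1.637]
wrist_force: [0.1, 1.2, -1.2]
finger_gap: 29.6
```

```bash
python3 - <<'E'
from h import *
from cell import manip
st=manip.read_state(); print(st["eef_pos"],st["eef_rot"])
p,d,P=snap(manip,"wrist","16"); np.savez("w16.npz",p=p,P=P,d=d)
q=P[reg(P,(340,580),(-10,80),(98,119))]; r=cv2.minAreaRect(q[:,:2].astype(np.float32)); print(len(q),r,cv2.boxPoints(r))
# end wall below the lid
for z0,z1 in [(30,45),(45,60),(60,80),(80,95)]:
    q=P[reg(P,(380,560),(-10,60),(z0,z1))]
    if len(q)>20: 
        k=np.polyfit(q[:,0]-466,q[:,1],1); print(z0,len(q),"wall y at 466",k[1].round(1),"slope",k[0].round(3),q[:,0].min(),q[:,0].max())
E
```

```text
[ 479.15926714 -146.70301074  230.88205971] [-3.14142854e+00 -5.88135217e-05  1.63673547e+00]
6071 ((467.65740966796875, 23.597972869873047), (176.14743041992188, 29.13873291015625), 3.658350944519043) [[378.83356    32.51794  ]
 [380.6928      3.4385853]
 [556.48126    14.678005 ]
 [554.622      43.757362 ]]
30 324 wall y at 466 12.6 slope 0.066 386.9707395186583 545.012353260033
45 412 wall y at 466 12.5 slope 0.065 385.26012498292147 544.5558153967332
60 693 wall y at 466 12.5 slope 0.065 385.40346829651844 544.9882560471123
80 80 wall y at 466 12.4 slope 0.068 390.91414659125076 540.210639935612
```

View pics/wrist_16.png

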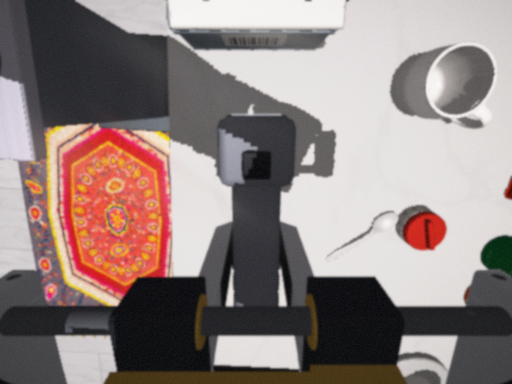

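The box end wall is centred at x≈465.4, y≈12.5, so the box has hardly moved. The lid sits 3 mm off in y, inside its play. Lowering to the reading pose.

Call:
{"fn": "play_rows", "kwargs": {"commands": [{"x":-0.0008,"y":-0.0023,"z":0.02,"wx":0,"wy":0,"wz":0,"grip":0.15},{"x":0,"y":0,"z":0.035,"wx":0,"wy":0,"wz":0,"grip":0.15},{"x":0,"y":0,"z":0.04,"wx":0,"wy":0,"wz":0,"grip":0.15},{"x":0,"y":0,"z":0.035,"wx":0,"wy":0,"wz":0,"grip":0.15},{"x":0,"y":0,"z":0.03,"wx":0,"wy":0,"wz":0,"grip":0.15},{"x":0,"y":0,"z":0.017,"wx":0,"wy":0,"wz":0,"grip":0.15},{"x":0,"y":0,"z":0.01,"wx":0,"wy":0,"wz":0,"grip":0.15},{"x":0,"y":0,"z":0,"wx":0,"wy":0,"wz":0,"grip":0.15},{"x":0,"y":0,"z":0,"wx":0,"wy":0,"wz":0,"grip":0.15}]}}

```text
clock: 60.9
eef_pos: [477.6, -148.1, 44.8]
eef_rot: [3.14, 0.001, 1.638]
wrist_force: [0.2, -0.3, -1.4]
finger_gap: 30.1
```

```bash
python3 - <<'E'
from h import *
from cell import manip
st=manip.read_state(); print(st["eef_pos"],st["eef_rot"])
p,d,P=snap(manip,"wrist","17"); np.savez("w17.npz",p=p,P=P,d=d); p2,d2,P2=snap(manip,"scene","17"); 
a=cv2.resize(p2[150:270,170:320],None,fx=5,fy=5,interpolation=cv2.INTER_CUBIC); cv2.imwrite("pics/scene17c.png",a[:,:,::-1])
# label in scene: bright pixels on wall
for n,pp,PP in (("w",p,P),("s",p2,P2)):
    m=reg(PP,(400,530),(-5,30),(20,95)); b=m&(pp.min(-1)>120); q=PP[b]
    if len(q)>10: print(n,"label px",len(q),q.min(0),q.max(0),q.mean(0))
    w=PP[m]; print(len(w), w.mean(0) if len(w) else "")
E
```

```text
[ 477.63604855 -148.12685175   44.83016458] [3.14027781e+00 6.07979726e-04 1.63777300e+00]
0 
549 [462.58784824  10.303533    56.24601815]
```

View pics/scene17c.png

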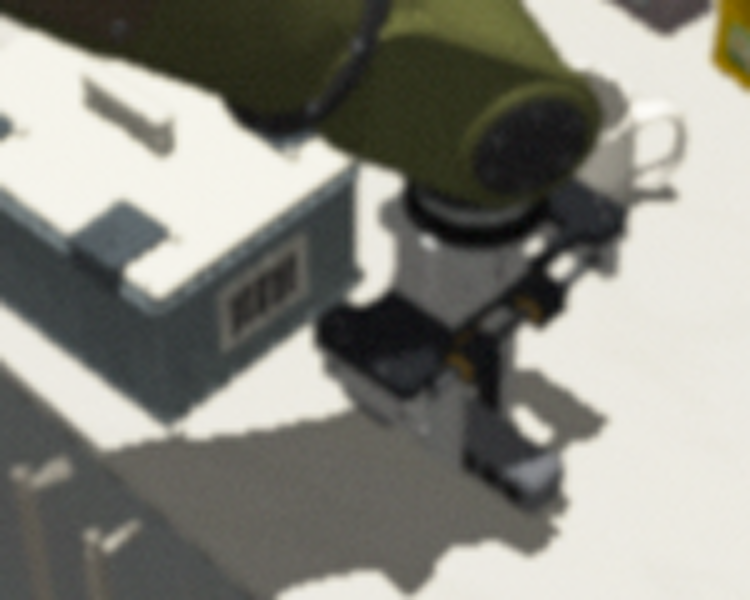

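View pics/wrist_17.png

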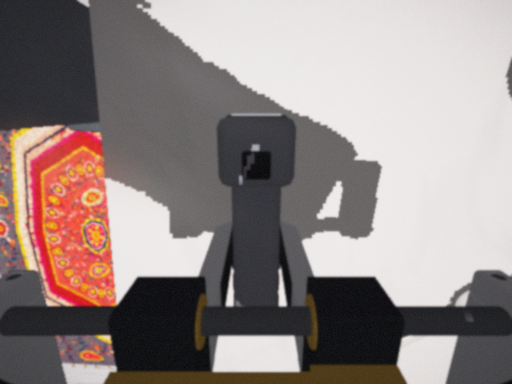

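```bash
python3 - <<'E'
from h import *
from cell import manip
p,d,P=snap(manip,"scene","18")
m=reg(P,(375,555),(-10,35),(8,100)); g=p.min(-1)
w=P[m]; print("wall",w.min(0),w.max(0))
b=m&(g>95)&reg(P,(410,520),(-10,35),(22,90)); q=P[b]; print(len(q),q.min(0),q.max(0),(q.min(0)+q.max(0))/2)
E
```

```text
wall [375.10038476   1.49804365   8.15498125] [544.52209499  34.76588375  99.98884758]
1 [467.42279246   9.06582469  77.5886513 ] [467.42279246   9.06582469  77.5886513 ] [467.42279246   9.06582469  77.5886513 ]
```

Call:
{"fn": "play_rows", "kwargs": {"commands": [{"x":0,"y":-0.0005,"z":0.001,"wx":0,"wy":0,"wz":0,"grip":0.15},{"x":0,"y":0,"z":0,"wx":0,"wy":0,"wz":0,"grip":0.15},{"x":0,"y":0,"z":0,"wx":0,"wy":0,"wz":0,"grip":0.15},{"x":0,"y":0,"z":0,"wx":0,"wy":0,"wz":0,"grip":0.15},{"x":0,"y":0,"z":0,"wx":0,"wy":0,"wz":0,"grip":0.15},{"x":0,"y":0,"z":0,"wx":0,"wy":0,"wz":0,"grip":0.15},{"x":0,"y":0,"z":0,"wx":0,"wy":0,"wz":0,"grip":0.15},{"x":0,"y":0,"z":0,"wx":0,"wy":0,"wz":0,"grip":0.15},{"x":0,"y":0,"z":0,"wx":0,"wy":0,"wz":0,"grip":0.15},{"x":0,"y":0,"z":0,"wx":0,"wy":0,"wz":0,"grip":0.15},{"x":0,"y":0,"z":0,"wx":0,"wy":0,"wz":0,"grip":0.15},{"x":0,"y":0,"z":0,"wx":0,"wy":0,"wz":0,"grip":0.15},{"x":0,"y":0,"z":0,"wx":0,"wy":0,"wz":0,"grip":0.15},{"x":0,"y":0,"z":0,"wx":0,"wy":0,"wz":0,"grip":0.15},{"x":0,"y":0,"z":0,"wx":0,"wy":0,"wz":0,"grip":0.15},{"x":0,"y":0,"z":0,"wx":0,"wy":0,"wz":0,"grip":0.15},{"x":0,"y":0,"z":0,"wx":0,"wy":0,"wz":0,"grip":0.15},{"x":0,"y":0,"z":0,"wx":0,"wy":0,"wz":0,"grip":0.15},{"x":0,"y":0,"z":0,"wx":0,"wy":0,"wz":0,"grip":0.15},{"x":0,"y":0,"z":0,"wx":0,"wy":0,"wz":0,"grip":0.15}]}}

```text
clock: 63.55
eef_pos: [476.6, -148.0, 42.9]
eef_rot: [-3.142, -0.0, 1.638]
wrist_force: [0.6, 0.1, -1.5]
finger_gap: 29.7
```

```bash
python3 - <<'E'
from h import *
from cell import manip
st=manip.read_state()
p,d,P=snap(manip,"scene","19"); g=p.min(-1).astype(int)
m=reg(P,(385,545),(-10,30),(10,98)); mm=m&reg(P,(410,520),(-10,35),(22,90))
print(np.percentile(g[mm],[5,50,90,95,99]))
for t in (55,65,75): 
    q=P[mm&(g>t)]; print(t,len(q),(q.min(0)+q.max(0))/2 if len(q) else 0)
a=cv2.resize(p[190:230,190:250],None,fx=10,fy=10,interpolation=cv2.INTER_NEAREST); cv2.imwrite("pics/lab19.png",a[:,:,::-1])
z=np.load("w17.npz"); st=manip.read_state(); w,dd,PP=snap(manip,"wrist","19"); T=np.linalg.inv(tool_T(st)); Q=PP@T[:3,:3].T+T[:3,3]
for x in (18,26,34,50,58,66,74):
    s=Q[(abs(Q[...,0]-x)<4)&(abs(Q[...,1])<30)&(Q[...,2]>-35)&(Q[...,2]<10)]; print(x,s[:,1].min().round(1),s[:,1].max().round(1),np.median(s[:,2]).round(1))
E
```

```text
[45. 61. 83. 86. 89.]
55 361 [465.19436804  11.31374415  55.19600803]
65 181 [465.60043628   9.83909187  53.83234946]
75 110 [464.34145089   9.7700225   53.29723618]
18 -15.3 14.4 -23.9
26 -15.0 14.1 -23.8
34 -15.5 14.6 -23.9
50 -22.5 21.4 -28.3
58 -22.4 21.7 -28.5
66 -22.4 21.3 -28.0
74 -21.9 21.6 -27.7
```

View pics/lab19.png

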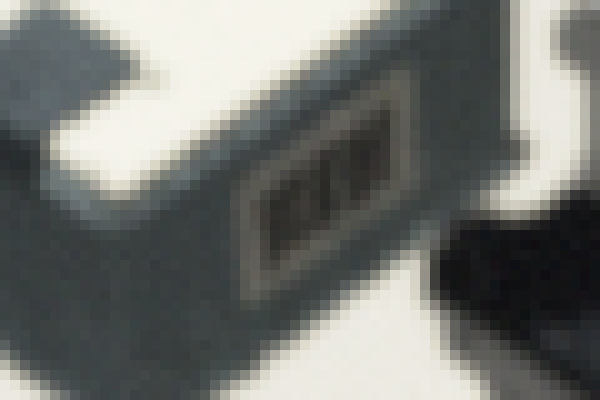

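The label centre measures (465,~11,54), which matches the aim. The scanner is straight in the grip and was held still about 2.5 s. Holding a little longer, then carrying it back.

Call:
{"fn": "play_rows", "kwargs": {"commands": [{"x":0,"y":0,"z":0,"wx":0,"wy":0,"wz":0,"grip":0.15},{"x":0,"y":0,"z":0,"wx":0,"wy":0,"wz":0,"grip":0.15},{"x":0,"y":0,"z":0,"wx":0,"wy":0,"wz":0,"grip":0.15},{"x":0,"y":0,"z":0,"wx":0,"wy":0,"wz":0,"grip":0.15},{"x":0,"y":0,"z":0,"wx":0,"wy":0,"wz":0,"grip":0.15},{"x":0,"y":0,"z":0,"wx":0,"wy":0,"wz":0,"grip":0.15},{"x":0,"y":0,"z":0,"wx":0,"wy":0,"wz":0,"grip":0.15},{"x":0,"y":0,"z":0,"wx":0,"wy":0,"wz":0,"grip":0.15},{"x":0,"y":0,"z":-0.02,"wx":0,"wy":0,"wz":0,"grip":0.15},{"x":0,"y":0,"z":-0.035,"wx":0,"wy":0,"wz":0,"grip":0.15},{"x":0,"y":0,"z":-0.045,"wx":0,"wy":0,"wz":0,"grip":0.15},{"x":0,"y":0,"z":-0.045,"wx":0,"wy":0,"wz":0,"grip":0.15},{"x":0,"y":0,"z":-0.03,"wx":0,"wy":0,"wz":0,"grip":0.15},{"x":0,"y":0,"z":-0.015,"wx":0,"wy":0,"wz":0,"grip":0.15},{"x":0,"y":0,"z":0,"wx":0,"wy":0,"wz":0,"grip":0.15}]}}

```text
clock: 65.53
eef_pos: [476.8, -148.0, 233.0]
eef_rot: [3.141, 0.0, 1.638]
wrist_force: [0.5, -0.3, -1.0]
finger_gap: 29.8
```

Call:
{"fn": "play_rows", "kwargs": {"commands": [{"x":0,"y":0,"z":0,"wx":0,"wy":0,"wz":4,"grip":0.15},{"x":0,"y":0,"z":0,"wx":0,"wy":0,"wz":7,"grip":0.15},{"x":0,"y":0,"z":0,"wx":0,"wy":0,"wz":7,"grip":0.15},{"x":0,"y":0,"z":0,"wx":0,"wy":0,"wz":7,"grip":0.15},{"x":0,"y":0,"z":0,"wx":0,"wy":0,"wz":7,"grip":0.15},{"x":0,"y":0,"z":0,"wx":0,"wy":0,"wz":7,"grip":0.15},{"x":0,"y":0,"z":0,"wx":0,"wy":0,"wz":7,"grip":0.15},{"x":0,"y":0,"z":0,"wx":0,"wy":0,"wz":7,"grip":0.15},{"x":0,"y":0,"z":0,"wx":0,"wy":0,"wz":7,"grip":0.15},{"x":0,"y":0,"z":0,"wx":0,"wy":0,"wz":7,"grip":0.15},{"x":0,"y":0,"z":0,"wx":0,"wy":0,"wz":7,"grip":0.15},{"x":0,"y":0,"z":0,"wx":0,"wy":0,"wz":7,"grip":0.15},{"x":0,"y":0,"z":0,"wx":0,"wy":0,"wz":7,"grip":0.15},{"x":0,"y":0,"z":0,"wx":0,"wy":0,"wz":3,"grip":0.15},{"x":0,"y":0,"z":0,"wx":0,"wy":0,"wz":0,"grip":0.15},{"x":0,"y":0,"z":0,"wx":0,"wy":0,"wz":0,"grip":0.15}]}}

```text
clock: 67.53
eef_pos: [476.4, -147.9, 232.1]
eef_rot: [-3.141, 0.001, 0.051]
wrist_force: [-0.2, 1.2, -0.9]
finger_gap: 29.9
```

Call:
{"fn": "play_rows", "kwargs": {"commands": [{"x":-0.001,"y":-0.02,"z":0,"wx":0,"wy":0,"wz":0,"grip":0.15},{"x":-0.002,"y":-0.035,"z":0,"wx":0,"wy":0,"wz":0,"grip":0.15},{"x":-0.002,"y":-0.045,"z":0,"wx":0,"wy":0,"wz":0,"grip":0.15},{"x":-0.002,"y":-0.045,"z":0,"wx":0,"wy":0,"wz":0,"grip":0.15},{"x":-0.002,"y":-0.045,"z":0,"wx":0,"wy":0,"wz":0,"grip":0.15},{"x":-0.0025,"y":-0.045,"z":0,"wx":0,"wy":0,"wz":0,"grip":0.15},{"x":-0.0025,"y":-0.045,"z":0,"wx":0,"wy":0,"wz":0,"grip":0.15},{"x":-0.0025,"y":-0.045,"z":0,"wx":0,"wy":0,"wz":0,"grip":0.15},{"x":-0.0025,"y":-0.045,"z":0,"wx":0,"wy":0,"wz":0,"grip":0.15},{"x":-0.002,"y":-0.045,"z":0,"wx":0,"wy":0,"wz":0,"grip":0.15},{"x":-0.002,"y":-0.04,"z":0,"wx":0,"wy":0,"wz":0,"grip":0.15},{"x":-0.001,"y":-0.024,"z":0,"wx":0,"wy":0,"wz":0,"grip":0.15},{"x":0,"y":-0.009,"z":0,"wx":0,"wy":0,"wz":0,"grip":0.15},{"x":0,"y":0,"z":0,"wx":0,"wy":0,"wz":0,"grip":0.15},{"x":0,"y":0,"z":0,"wx":0,"wy":0,"wz":0,"grip":0.15}]}}

```text
clock: 69.4
eef_pos: [428.5, 337.6, 233.0]
eef_rot: [3.141, -0.0, 0.049]
wrist_force: [-0.3, -0.4, -1.4]
finger_gap: 30.1
```

```bash
python3 - <<'E'
from h import *
from cell import manip
st=manip.read_state(); print(st["eef_pos"],st["eef_rot"])
p,d,P=snap(manip,"wrist","20"); snap(manip,"scene","20")
E
```

```text
[428.53772563 337.55510888 233.03874555] [ 3.14149773e+00 -5.38167239e-05  4.89855152e-02]
```

View pics/wrist_20.png

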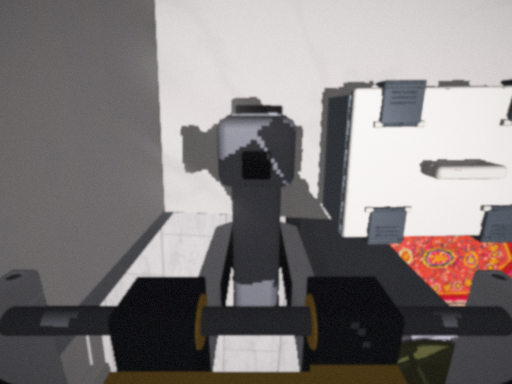

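Call:
{"fn": "play_rows", "kwargs": {"commands": [{"x":-0.001,"y":-0.0015,"z":0.02,"wx":0,"wy":0,"wz":0,"grip":0.15},{"x":0,"y":0,"z":0.04,"wx":0,"wy":0,"wz":0,"grip":0.15},{"x":0,"y":0,"z":0.045,"wx":0,"wy":0,"wz":0,"grip":0.15},{"x":0,"y":0,"z":0.045,"wx":0,"wy":0,"wz":0,"grip":0.15},{"x":0,"y":0,"z":0.03,"wx":0,"wy":0,"wz":0,"grip":0.15},{"x":0,"y":0,"z":0.02,"wx":0,"wy":0,"wz":0,"grip":0.15},{"x":0,"y":0,"z":0.01,"wx":0,"wy":0,"wz":0,"grip":0.15},{"x":0,"y":0,"z":0.008,"wx":0,"wy":0,"wz":0,"grip":0.15},{"x":0,"y":0,"z":0.002,"wx":0,"wy":0,"wz":0,"grip":0.15},{"x":0,"y":0,"z":0,"wx":0,"wy":0,"wz":0,"grip":0.15}]}}

```text
clock: 70.75
eef_pos: [427.6, 339.8, 13.4]
eef_rot: [-3.141, -0.001, 0.05]
wrist_force: [-0.4, 0.2, -1.3]
finger_gap: 30.2
```

Call:
{"fn": "play_rows", "kwargs": {"commands": [{"x":0,"y":0,"z":0.0015,"wx":0,"wy":0,"wz":0,"grip":0.15},{"x":0,"y":0,"z":0.001,"wx":0,"wy":0,"wz":0,"grip":0.15},{"x":0,"y":0,"z":0,"wx":0,"wy":0,"wz":0,"grip":0.15},{"x":0,"y":0,"z":0,"wx":0,"wy":0,"wz":0,"grip":0.15}]}}

```text
clock: 71.25
eef_pos: [427.6, 339.8, 11.0]
eef_rot: [-3.141, -0.0, 0.05]
wrist_force: [-1.5, -1.2, 5.4]
finger_gap: 29.9
```

Contact with the mat. Releasing and rising.

Call:
{"fn": "play_rows", "kwargs": {"commands": [{"x":0,"y":0,"z":0,"wx":0,"wy":0,"wz":0,"grip":0.55},{"x":0,"y":0,"z":0,"wx":0,"wy":0,"wz":0,"grip":0.55},{"x":0,"y":0,"z":0,"wx":0,"wy":0,"wz":0,"grip":0.55},{"x":0,"y":0,"z":0,"wx":0,"wy":0,"wz":0,"grip":0.55},{"x":0,"y":0,"z":-0.01,"wx":0,"wy":0,"wz":0,"grip":0.55},{"x":0,"y":0,"z":-0.02,"wx":0,"wy":0,"wz":0,"grip":0.55},{"x":0,"y":0,"z":-0.04,"wx":0,"wy":0,"wz":0,"grip":0.55},{"x":0,"y":0,"z":-0.05,"wx":0,"wy":0,"wz":0,"grip":0.55},{"x":0,"y":0,"z":-0.05,"wx":0,"wy":0,"wz":0,"grip":0.55},{"x":0,"y":0,"z":-0.05,"wx":0,"wy":0,"wz":0,"grip":0.55},{"x":0,"y":0,"z":-0.05,"wx":0,"wy":0,"wz":0,"grip":0.55},{"x":0,"y":0,"z":-0.02,"wx":0,"wy":0,"wz":0,"grip":0.55},{"x":0,"y":0,"z":0,"wx":0,"wy":0,"wz":0,"grip":0.55},{"x":0,"y":0,"z":0,"wx":0,"wy":0,"wz":0,"grip":0.55}]}}

```text
clock: 73.0
eef_pos: [427.1, 339.5, 299.4]
eef_rot: [3.141, 0.001, 0.05]
wrist_force: [-0.6, -0.3, -1.1]
finger_gap: 51.6
```

```bash
python3 scan.py 21; python3 - <<'E'
from h import *
from cell import manip
z=np.load("w21.npz");P=z["P"]
q=P[reg(P,(340,600),(40,260),(107,119))]; print("lid region",len(q)); 
q=P[reg(P,(420,500),(80,200),(135,155))]; print("handle",cv2.minAreaRect(q[:,:2].astype(np.float32)) if len(q) else None)
snap(manip,"scene","21")
E
```

```text
scanner ((437.889404296875, 341.1407165527344), (137.55557250976562, 42.386226654052734), 2.8682096004486084) 35.73379240498127
[[373.6 338.9  30.4  34.9]
 [381.6 339.1  30.6  34.9]
 [389.6 339.5  30.4  35. ]
 [397.6 339.9  30.3  35.1]
 [405.6 340.3  30.2  34.8]
 [413.6 340.7  30.   35.3]
 [421.6 341.   29.7  35.2]
 [429.6 341.4  29.7  34.8]
 [437.6 341.9  29.5  35. ]
 [445.6 342.3  29.4  35. ]
 [453.6 342.7  29.3  34.9]
 [461.6 343.1  29.   34.9]
 [469.6 343.5  41.   37.8]
 [477.6 343.   42.5  39.7]
 [485.6 343.4  42.3  39.5]
 [493.6 343.8  42.2  39. ]
 [501.6 344.2  41.8  38.6]]
yaw deg 2.437471369311931 y at 440 341.78258293901627
mat ((433.750244140625, 334.907470703125), (164.59552001953125, 65.09150695800781), 2.909649133682251) [350.66533856 298.84143259   2.02827897] [515.96365179 369.09263382  10.55739626]
lid region 15312
handle ((461.5793762207031, 126.13800048828125), (14.162068367004395, 69.72943878173828), 3.8575093746185303)
```

View pics/wrist_21.png

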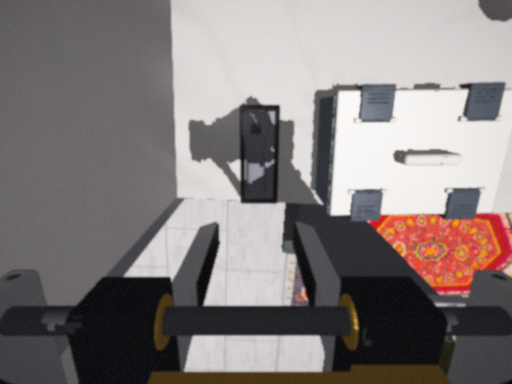

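View pics/scene_21.png

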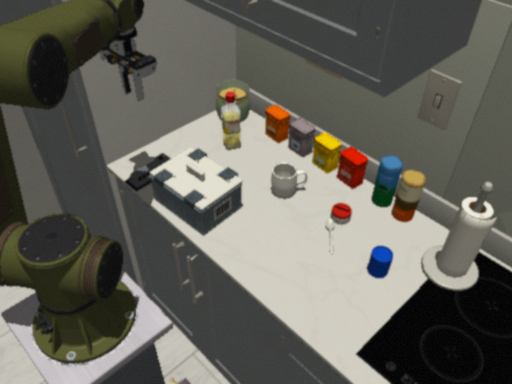

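```bash
python3 - <<'E'
from h import *
from cell import manip
z=np.load("w21.npz");P=z["P"]
q=P[reg(P,(390,540),(20,230),(107,118))]; A=np.c_[q[:,:2]-[458,120],np.ones(len(q))]; print("plane",np.linalg.lstsq(A,q[:,2],rcond=None)[0])
st=manip.read_state(); print(st["clock"],st["eef_pos"],st["wrist_force"],np.abs(st["qd"]).max())
print(manip.sign_off())
E
```

```text
plane [-9.05358334e-04  4.73707147e-04  1.14213449e+02]
73.1 [427.13341517 339.47854611 299.23834774] [0.07343373 0.43834664 0.58472924] 0.005744294683916017
the job is handed in; nothing more can be done
None
```

The job is done and handed in at 73 s of the 208 s allowed. I have no verdict, since signing off reports none.

**Items:** The yellow-topped tin, the green-lidded jar and the one shaker present stand upright in the box, about 66 mm apart. I checked them from above just before the lid went on.

**Lid and tabs:** The lid lies flat, with its plate level to 0.001 rad at 114 mm by the wrist camera, which reads about 1 mm high. All four tabs were pressed to their stops at 17–29 N and measured flat.

**Scanner:** It was held about 3.5 s with its window about 80 mm from the label. The spot was within a few mm of the label's middle by my measurements. It now lies on the mat about 4–5 mm along and 6–7 mm across from the mat's middle, with its yaw within 0.5° of the mat's.

**Disagreements:**
- While I pressed the tabs, the lid slid about 3 mm sideways. It now sits roughly 3–4 mm off the box centre, near the 3 mm play and inside the 7 mm limit.
- The scene and wrist cameras differed by up to about 5 mm on positions. I relied on the wrist view.

I did not touch any bystanders or look-alikes, and the last scene picture shows them in place.

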